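Charge the bench tumbler with polishing chips and lock its keeper bar

TASK

Swing the yellow keeper bar of the blue bench tumbler fully open, then load every polishing chip from the two-bay tray into the tumbler bowl with the scoop; chips in the tray must not be touched with the gripper (one that drops onto the bench may be picked up by hand). Once the bowl holds them all, swing the keeper bar shut until it has clicked home, and have the scoop standing upright on its black mat again; leave the glue bottle, tape measure and masking tape where they are.

Things in the scene. Friction and masses are not known exactly. Their poses are not given: they have to be found in the camera images.
- tray: dark steel tray, fixed, 184 mm (x) by 152 mm (y), 36 mm high (+x end wall 58 mm); origin under its centre, z up, x to the robot's left. Floor and walls 4 mm. A 4 mm divider along x makes two bays, each 176 x 70 mm inside, centre lines at y = +37 and -37 mm. Chips start in the +x half; the scoop fits, mouth to +x, in the empty -x half; chips pushed against the +x end wall ride up into it.
- scoop: loose aluminium scoop, 0.2 kg; origin under its bowl, x to its open mouth, z up. Bowl from x = -35 to +35 mm (the last 6 mm a thin lip without side walls), 56 mm wide at the back, 66 at the mouth, floor 2.5 mm, side walls 30 mm, back wall 36 mm high. Upright red grip: block 24 (x) by 16 (y) by 74 mm at x = -27 mm, z = 42 to 116 mm; grasp across the 16 mm from above. Starts on the mat.
- scoop_grip (a point): point to grasp in the scoop's red grip: 86 mm above the scoop's underside, at x = -27 mm, y = 0 of the scoop; axes as the scoop's
- mat: black rubber mat, fixed, 120 mm (x) by 110 mm (y) by 4 mm thick; origin under its centre: the scoop's place. It lies behind the tool cases in the middle of the bench (200 mm high, x from 0.29 to 0.55 m, y from -0.28 to 0.13 m)
- tumbler: bench tumbler, fixed: grey foot, 136 mm across, 12 mm thick, with an open round blue bowl, 104 mm wide inside, 112 outside; origin under the bowl's centre, z up. On its +x side (away from the robot) the hinge post of the keeper bar, at x = 70 mm; on its -x side the detent post, at x = -70 mm, 74 mm high. Switch boxes hang to its left, beyond y = 0.47 m and above z = 0.42 m.
- tumbler_mouth (a point): centre of the bowl's round mouth at the rim, 80 mm above the bench; the bowl's inner floor lies 63 mm below; axes as the tumbler's
- keeper (a joint): yellow keeper bar swinging level over the bowl about keeper_hinge: 0 fully shut (starts there, across the bowl), 1.15 rad fully open; opens counter-clockwise from above (knob goes from the tumbler's -x side to its -y side). Bar 92 to 100 mm above the bench, 16 mm wide. Click between 0 and 0.1 rad, 6 to 10 N at the knob; elsewhere light friction, stays where left. Home reads under 0.04
- keeper_knob (a point): black upright knob near the free end of the keeper bar, a cylinder 16 mm across that reaches from 100 to 166 mm above the bench; this point on its axis is 148 mm above the bench and 140 mm from the hinge axis. It may be pinched from above and led round its arc
- keeper_hinge (a point): point on the keeper bar's upright hinge axis, 96 mm above the bench, fixed
- glue_bottle: cream glue bottle with an orange nozzle, 57 mm wide and 175 mm tall, bystander; origin under its centre
- tape_measure: yellow tape measure, 40 by 87 by 68 mm, bystander; origin under its centre
- masking_tape: roll of masking tape, 70 mm across and 25 mm high, bystander; origin under its centre
- chip0: loose white ceramic polishing chip: a round lens-like puck 20 mm across and 16 mm thick, bevelled to flats 8 mm across, 12 g, slippery (friction about 0.3); origin at the centre of one flat face; the number of chips varies, absent ones read None
- chip1: loose white ceramic polishing chip: a round lens-like puck 20 mm across and 16 mm thick, bevelled to flats 8 mm across, 12 g, slippery (friction about 0.3); origin at the centre of one flat face; the number of chips varies, absent ones read None
- chip2: loose white ceramic polishing chip: a round lens-like puck 20 mm across and 16 mm thick, bevelled to flats 8 mm across, 12 g, slippery (friction about 0.3); origin at the centre of one flat face; the number of chips varies, absent ones read None
- chip3: loose white ceramic polishing chip: a round lens-like puck 20 mm across and 16 mm thick, bevelled to flats 8 mm across, 12 g, slippery (friction about 0.3); origin at the centre of one flat face; the number of chips varies, absent ones read None
- chip4: loose white ceramic polishing chip: a round lens-like puck 20 mm across and 16 mm thick, bevelled to flats 8 mm across, 12 g, slippery (friction about 0.3); origin at the centre of one flat face; the number of chips varies, absent ones read None
- chip5: loose white ceramic polishing chip: a round lens-like puck 20 mm across and 16 mm thick, bevelled to flats 8 mm across, 12 g, slippery (friction about 0.3); origin at the centre of one flat face; the number of chips varies, absent ones read None
- chip6: loose white ceramic polishing chip: a round lens-like puck 20 mm across and 16 mm thick, bevelled to flats 8 mm across, 12 g, slippery (friction about 0.3); origin at the centre of one flat face; the number of chips varies, absent ones read None
- chip7: loose white ceramic polishing chip: a round lens-like puck 20 mm across and 16 mm thick, bevelled to flats 8 mm across, 12 g, slippery (friction about 0.3); origin at the centre of one flat face; the number of chips varies, absent ones read None
Mind the look-alikes: they are no part of the job. Of the things that look like the scoop, the larger one is meant.

How it is judged:
On the way, in this order (a step that is already met when the one before it is completed fails the run):
1. the keeper bar is swung open (value of joint keeper above 0.95 rad), for 0.2 s.
2. at least one chip is lifted clear of the tray in the scoop (height (world z) of scoop above 0.06 m and (((x of chip0 in the frame of scoop between -0.042 and 0.042 m and y of chip0 in the frame of scoop between -0.035 and 0.035 m and z of chip0 in the frame of scoop between -0.005 and 0.06 m) and height (world z) of chip0 above 0.05 m) or ((x of chip1 in the frame of scoop between -0.042 and 0.042 m and y of chip1 in the frame of scoop between -0.035 and 0.035 m and z of chip1 in the frame of scoop between -0.005 and 0.06 m) and height (world z) of chip1 above 0.05 m) or ((x of chip2 in the frame of scoop between -0.042 and 0.042 m and y of chip2 in the frame of scoop between -0.035 and 0.035 m and z of chip2 in the frame of scoop between -0.005 and 0.06 m) and height (world z) of chip2 above 0.05 m) or ((x of chip3 in the frame of scoop between -0.042 and 0.042 m and y of chip3 in the frame of scoop between -0.035 and 0.035 m and z of chip3 in the frame of scoop between -0.005 and 0.06 m) and height (world z) of chip3 above 0.05 m) or ((x of chip4 in the frame of scoop between -0.042 and 0.042 m and y of chip4 in the frame of scoop between -0.035 and 0.035 m and z of chip4 in the frame of scoop between -0.005 and 0.06 m) and height (world z) of chip4 above 0.05 m) or ((x of chip5 in the frame of scoop between -0.042 and 0.042 m and y of chip5 in the frame of scoop between -0.035 and 0.035 m and z of chip5 in the frame of scoop between -0.005 and 0.06 m) and height (world z) of chip5 above 0.05 m) or ((x of chip6 in the frame of scoop between -0.042 and 0.042 m and y of chip6 in the frame of scoop between -0.035 and 0.035 m and z of chip6 in the frame of scoop between -0.005 and 0.06 m) and height (world z) of chip6 above 0.05 m) or ((x of chip7 in the frame of scoop between -0.042 and 0.042 m and y of chip7 in the frame of scoop between -0.035 and 0.035 m and z of chip7 in the frame of scoop between -0.005 and 0.06 m) and height (world z) of chip7 above 0.05 m))), for 0.3 s.
3. all chips are in the bowl while the bar is open (horizontal distance between each of chip0, chip1, chip2, chip3, chip4, chip5, chip6, chip7 and tumbler_mouth below 0.055 m and z of each of chip0, chip1, chip2, chip3, chip4, chip5, chip6, chip7 in the frame of tumbler_mouth below -0.004 m and value of joint keeper above 0.3 rad), for 0.3 s.
4. the keeper bar is shut home (value of joint keeper below 0.04 rad), for 0.3 s.
At the end, for the whole second after the job is handed in: every chip lies in the bowl below its rim; the keeper bar is home in its detent (under 0.04 rad); the scoop stands upright (within 0.15 rad) at rest on the mat, its origin within 50 mm along each of the mat's axes of the mat's centre (horizontal distance between each of chip0, chip1, chip2, chip3, chip4, chip5, chip6, chip7 and tumbler_mouth below 0.055 m and z of each of chip0, chip1, chip2, chip3, chip4, chip5, chip6, chip7 in the frame of tumbler_mouth below -0.004 m and value of joint keeper below 0.04 rad and angle between scoop's own z axis and vertical below 0.15 rad and x of scoop in the frame of mat between -0.05 and 0.05 m and y of scoop in the frame of mat between -0.05 and 0.05 m and height (world z) of scoop below 0.012 m and linear speed of scoop below 0.02 m/s); the robot touches nothing.
It fails at once if a bystander (glue bottle, tape measure, masking tape) is moved by more than 3 cm (distance of any of glue_bottle, tape_measure, masking_tape from where it was at the start of the episode above 0.03 m).
It fails at once if a chip lying in the tray is touched with the fingers ((contact force between the fingers and chip0 above 0.5 N and z of chip0 in the frame of tray between 0 and 0.03 m and x of chip0 in the frame of tray between -0.092 and 0.092 m and y of chip0 in the frame of tray between -0.076 and 0.076 m) or (contact force between the fingers and chip1 above 0.5 N and z of chip1 in the frame of tray between 0 and 0.03 m and x of chip1 in the frame of tray between -0.092 and 0.092 m and y of chip1 in the frame of tray between -0.076 and 0.076 m) or (contact force between the fingers and chip2 above 0.5 N and z of chip2 in the frame of tray between 0 and 0.03 m and x of chip2 in the frame of tray between -0.092 and 0.092 m and y of chip2 in the frame of tray between -0.076 and 0.076 m) or (contact force between the fingers and chip3 above 0.5 N and z of chip3 in the frame of tray between 0 and 0.03 m and x of chip3 in the frame of tray between -0.092 and 0.092 m and y of chip3 in the frame of tray between -0.076 and 0.076 m) or (contact force between the fingers and chip4 above 0.5 N and z of chip4 in the frame of tray between 0 and 0.03 m and x of chip4 in the frame of tray between -0.092 and 0.092 m and y of chip4 in the frame of tray between -0.076 and 0.076 m) or (contact force between the fingers and chip5 above 0.5 N and z of chip5 in the frame of tray between 0 and 0.03 m and x of chip5 in the frame of tray between -0.092 and 0.092 m and y of chip5 in the frame of tray between -0.076 and 0.076 m) or (contact force between the fingers and chip6 above 0.5 N and z of chip6 in the frame of tray between 0 and 0.03 m and x of chip6 in the frame of tray between -0.092 and 0.092 m and y of chip6 in the frame of tray between -0.076 and 0.076 m) or (contact force between the fingers and chip7 above 0.5 N and z of chip7 in the frame of tray between 0 and 0.03 m and x of chip7 in the frame of tray between -0.092 and 0.092 m and y of chip7 in the frame of tray between -0.076 and 0.076 m)).
Of chip0, chip1, chip2, chip3, chip4, chip5, chip6, chip7 only 4 to 8 are there at a start; the rules pass over those that are not, and their reading is None.
At some moment in a run one of scoop may be knocked a few centimetres aside while the robot is not near it.
It also fails if it takes over 200 s, if anything falls off the work surface, if the arm or the gripper's body presses on something with over 40 N, if the wrist force passes 120 N, or if a joint passes its speed limit or range.

ROBOT

A 6-joint arm with a two-finger parallel gripper is mounted at the origin on a cart in front of the work surface, level with it; the furniture and walls round the work are solid. World frame = base frame: x ahead of the robot, y to its left, z up, the work surface at z = 0. Lengths are in m, angles in rad, forces in N, time in s.
With the tool pointing down it reaches from about 0.425 to 1.125 m from the base axis. Payload 14.9 kg.
Tool frame: the origin (TCP) lies on the front face of the gripper's body, between the roots of the fingers; the fingertips stand 78 mm ahead of it and the grasp point (between the pads) lies 60 mm ahead of it (arm.grip_point_offset is the distance from the TCP to the grasp point, in m); z points along the fingers, y is the line along which they close (so a half turn about z gives the same grasp; the last joint's range is limited). The gripper opens to 91 mm and grips with 3 to 60 N. Pads are 32 mm wide; open, the fingers measure 118 mm over their backs; the gripper's body (76 mm by 178 mm) begins 60 mm behind the grasp point.
Start: joints at [-1.208, 0.379, 1.734, -0, 1.028, -0.033], TCP at [0.27, -0.646, 0.292] pointing down, gripper open.
Joint ranges: [-2.77, 2.77], [-0.74, 2.19], [0, 2.66], [-1.06, 4.2], [0.31, 2.87], [-3.08, 3.08]. Speed limits (rad/s): [1.89, 1.89, 2.39, 3.14, 3.14, 3.14].

INTERFACE

Orientations are given as [roll, pitch, yaw] about the fixed x, y, z axes, in that order (R = Rz(yaw) Ry(pitch) Rx(roll)).
In Python, from rig import arm, vision gives the robot as it stands.
- The arm moves only by the tool arm_command, never from a script. Its argument "deltas" is a list of rows, each a list of 7 numbers: the turn, a rotation vector about the tool's x, y, z in rad, then the shift along the tool's x, y, z in mm, then the opening, from -1 (shut) to 1 (fully open). A call has 1 to 20 rows; each row is the pose to reach, as a shift and turn from the pose commanded when the call began, along the tool's axes at that moment; what a row does not reach only later rows make up. A row lasts 1/8 s, in which the tool goes at most 62.5 mm and 10.7 degrees, less where a joint would pass 70% of its speed; a pose out of reach is approached as far as the arm can. A call with a gripper value outside its range is refused whole. The fingers move at their own pace and stop on an object; "newtons" is the grip in N (left out, the last holds). Time passes only in rows, so rows that repeat a pose let the fingers close. It gives the time, the measured TCP pose, the force, the opening and the grip force at its end, in the units of the state.
- arm.read_state(): the state, without advancing time (a new reading comes with each control period).
- vision.snapshot(name): name is "scene" or "top"; returns the picture (384x512x3 uint8, red, green, blue); there is no depth.
- vision.calibration(name): a dict with "intrinsics" (3x3 intrinsics, pixels), "world_to_cam" (4x4, takes a point from world to camera coordinates). Camera axes: x right, y up, looking along -z (the intrinsics and any distortion apply to the point x, -y, -z); pixel columns grow to the right and rows downward; lengths in m; the calibration is good to about 2 mm. A picture is of the moment at which its call begins. calibration takes no time and is no camera call.
- arm.sign_off(): hands the job in; it is judged then, once.
The state is a dict: "t": time; "qpos": joint angles; "joint_velocities": joint speeds; "tau": joint torques, N m; "tool_pos": TCP position; "eef_rot": TCP orientation; "ft_force": force on the tool from outside, world axes, zero at the start; "moment": the same for the moment, N m; "opening": opening from 0.0 (shut) to 1.0 (fully open); "gripper_force": force on a finger pad.
Only numpy, scipy, OpenCV 4.12 (cv2) and the standard library are available. Lean on these libraries where they do the work, as an engineer would, in place of code of your own. Each camera call takes 0.05 s, during which the arm holds its last target. There are 200 camera calls.

## Working session

There is one attempt and no reset: what is moved stays moved. The work goes in short steps, Python scripts to look and compute and a tool call to move; the robot and the scene stay as the last step left them, time stands still between calls to the robot, and variables do not carry over. Pictures are saved under pics/ and viewed, at most 14 in all, crops included, and the job is handed in when it is done.

Besides the shell and the picture viewer there is one more tool, called after "Emit:" as name(argument=value, ...), one argument or row to a line, values as JSON. arm_command: Moves the arm, as the interface text tells. Its arguments: {"type":"object","properties":{"deltas":{"type":"array","items":{"type":"array","items":{"type":"number"}}},"newtons":{"type":"number"}},"required":["deltas"]}

```bash
ls; mkdir -p pics; cat > h.py <<'E'
import numpy as np, cv2
from rig import arm, vision
from scipy.spatial.transform import Rotation as R
def snap(name,f,crop=None,s=1):
    im=vision.snapshot(name)
    if crop: im=im[crop[1]:crop[3],crop[0]:crop[2]]
    im=cv2.resize(im,None,fx=s,fy=s,interpolation=cv2.INTER_CUBIC)
    cv2.imwrite('pics/'+f,im[:,:,::-1])
def ray(name,u,v,z):
    c=vision.calibration(name);K=np.array(c["intrinsics"]);T=np.array(c["world_to_cam"])
    d=np.linalg.inv(K)@[u,v,1]; d=T[:3,:3].T@[d[0],-d[1],-d[2]]; o=-T[:3,:3].T@T[:3,3]
    return (o+d*(z-o[2])/d[2]).round(4)
def proj(name,p):
    c=vision.calibration(name);K=np.array(c["intrinsics"]);T=np.array(c["world_to_cam"])
    q=T[:3,:3]@np.array(p)+T[:3,3]; q=K@[q[0],-q[1],-q[2]]; return (q[:2]/q[2]).round(1)
E
python3 - <<'E'
from h import *
snap("scene","s0.png",s=1.5);snap("top","t0.png",s=1.5)
print(arm.read_state())
for n in("scene","top"):
    c=vision.calibration(n);T=np.array(c["world_to_cam"]);print(n,c, -T[:3,:3].T@T[:3,3])
E
```

```text
pics
{'t': 0.1, 'qpos': array([-1.20831043e+00,  3.79353269e-01,  1.73476521e+00, -1.89695151e-05,
        1.02848038e+00, -3.33006975e-02]), 'joint_velocities': array([ 0.00069298, -0.00060448, -0.00254485,  0.00015754, -0.000163  ,
        0.00054181]), 'tau': array([-3.37454592e-03, -7.65049052e+01, -4.35298705e+01,  6.51587010e-02,
        3.97011428e-02, -2.69796908e-05]), 'tool_pos': array([ 0.26975933, -0.64560965,  0.29163458]), 'eef_rot': array([-3.14058646e+00, -1.72724613e-05,  3.95796388e-01]), 'ft_force': array([ 0.42879624, -0.05419089,  0.22489647]), 'moment': array([-0.02686204,  0.01845909,  0.01572247]), 'gripper_force': 0.0, 'opening': 0.9986808332809811}
scene {'intrinsics': array([[410.52863815,   0.        , 246.36204805],
       [  0.        , 410.52863815, 193.764724  ],
       [  0.        ,   0.        ,   1.        ]]), 'world_to_cam': array([[ 9.96840475e-01,  7.94166041e-02,  1.43885743e-03,
        -5.04841656e-01],
       [-5.91727410e-02,  7.30410565e-01,  6.80440294e-01,
         4.95594372e-04],
       [ 5.29873007e-02, -6.78375567e-01,  7.32802113e-01,
        -1.77376689e+00],
       [ 0.00000000e+00,  0.00000000e+00,  0.00000000e+00,
         1.00000000e+00]])} [ 0.59726304 -1.1635493   1.3002093 ]
top {'intrinsics': array([[436.59085573,   0.        , 255.2539053 ],
       [  0.        , 436.59085573, 182.58619067],
       [  0.        ,   0.        ,   1.        ]]), 'world_to_cam': array([[ 2.61253468e-02, -9.99657613e-01, -1.45713474e-03,
        -8.06791639e-02],
       [ 9.81907083e-01,  2.53879187e-02,  1.87653758e-01,
        -4.93307393e-01],
       [-1.87552515e-01, -6.33329044e-03,  9.82234159e-01,
        -1.94745053e+00],
       [ 0.00000000e+00,  0.00000000e+00,  0.00000000e+00,
         1.00000000e+00]])} [ 0.12124055 -0.08046126  2.00530586]
```

View pics/s0.png

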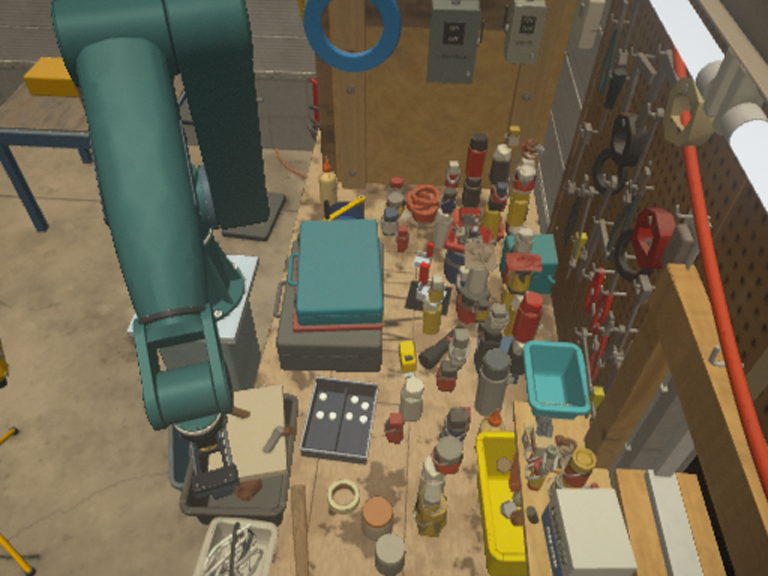

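View pics/t0.png

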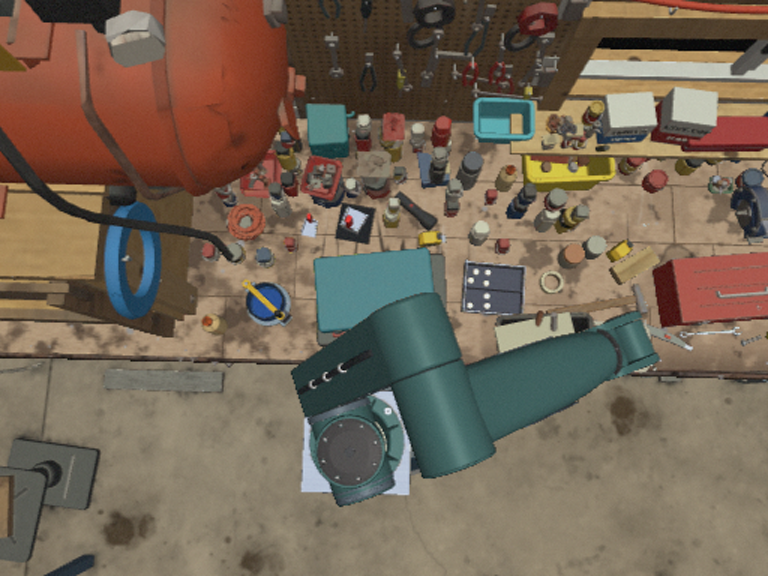

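Seen: tumbler (top view 267,303), tray (493,287), two scoop-like things at (310,225) and (355,222, on the black mat), tape measure (430,238), masking tape (552,282), glue bottle (210,323). I'll enlarge the top view to tell the scoops apart.

```bash
python3 - <<'E'
from h import *
im=vision.snapshot("top")
a=cv2.resize(im[130:220,130:258],None,fx=6,fy=6,interpolation=cv2.INTER_CUBIC)
b=cv2.resize(im[165:220,290:390],None,fx=8,fy=8,interpolation=cv2.INTER_CUBIC)
cv2.imwrite('pics/a.png',a[:,:,::-1]);cv2.imwrite('pics/b.png',b[:,:,::-1])
im=vision.snapshot("scene")
b=cv2.resize(im[105:220,195:310],None,fx=5,fy=5,interpolation=cv2.INTER_CUBIC)
cv2.imwrite('pics/c.png',b[:,:,::-1])
E
```

```text
(no output)
```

View pics/a.png

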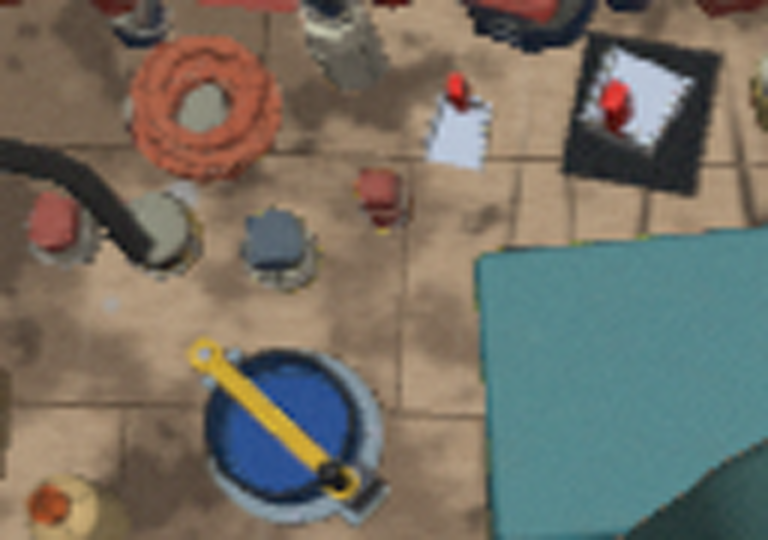

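View pics/b.png

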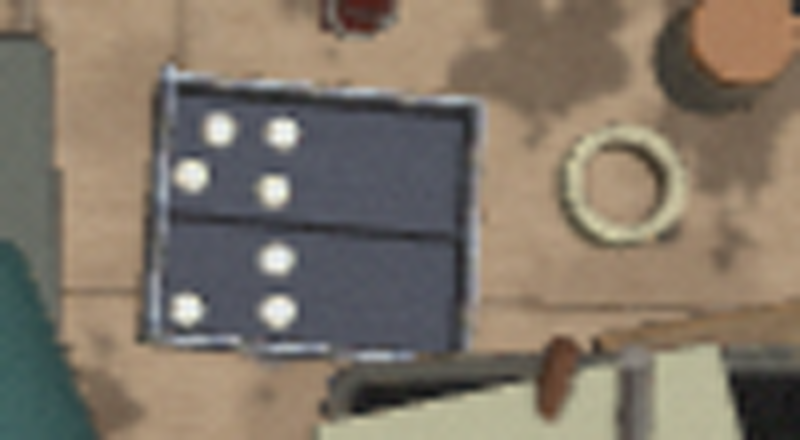

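View pics/c.png

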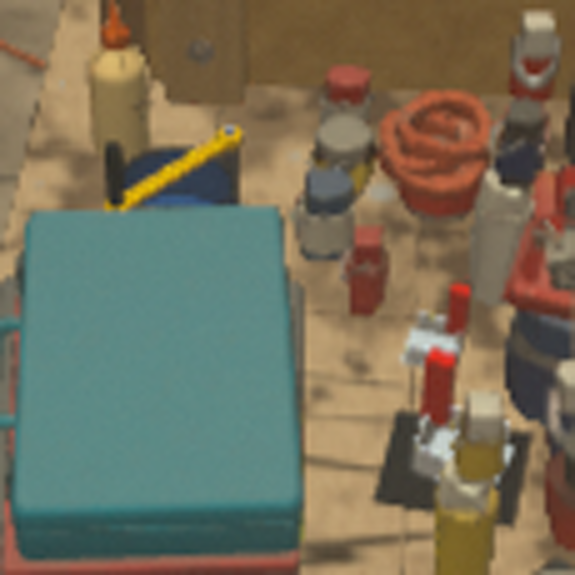

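```bash
python3 - <<'E'
from h import *
A=lambda x,y,z: ray("top",130+x/6,130+y/6,z)
B=lambda x,y,z: ray("top",290+x/8,165+y/8,z)
print("mat",[A(*p,.004)[:2] for p in[(590,32),(720,55),(695,195),(562,172)]])
print("scoop rim",[A(*p,.03)[:2] for p in[(625,45),(695,80),(650,155),(580,115)]])
print("grip top",A(614,88,.116),"base",A(622,128,.042))
print("hinge",A(205,355,.1),"knob",A(331,470,.166),"barend",A(348,487,.1))
print("bowl c", A(285,427,.08), "L,R",A(207,427,.08),A(363,427,.08),A(287,350,.08),A(287,503,.08))
print("tray",[B(*p)for p in[(170,70,.058),(482,100,.036),(467,352,.036),(150,340,.058)]])
print("div",B(170,216,.036),B(460,235,.036))
for p in[(220,130),(283,133),(190,177),(273,191),(277,260),(187,310),(278,312)]: print("chip",B(*p,.014))
print("tape",B(622,185,.02))
C=lambda x,y,z: ray("scene",195+x/5,105+y/5,z)
print("scene grip top",C(438,357,.116),"knob",C(114,146,.166),"hinge",C(230,133,.1))
print("mat s",[C(*p,.004)[:2] for p in[(405,412),(530,435),(375,500),(513,523)]])
print("tray scene",[ray("scene",*p)for p in[(314/1.5,379/1.5,.058),(377/1.5,383/1.5,.058),(303/1.5,455/1.5,.036),(368/1.5,460/1.5,.036)]])
E
```

```text
mat [array([0.7293, 0.0667]), array([ 0.713 , -0.0371]), array([ 0.5985, -0.0207]), array([0.6144, 0.0844])]
scoop rim [array([0.7115, 0.037 ]), array([ 0.6845, -0.0187]), array([0.6233, 0.0144]), array([0.654, 0.07 ])]
grip top [0.6522 0.0389 0.116 ] base [0.6412 0.0362 0.042 ]
hinge [0.4449 0.3346 0.1   ] knob [0.3536 0.2257 0.166 ] barend [0.3498 0.2236 0.1   ]
bowl c [0.3957 0.276  0.08  ] L,R [0.3942 0.3339 0.08  ] [0.3972 0.2181 0.08  ] [0.4537 0.278  0.08  ] [0.3391 0.2711 0.08  ]
tray [array([ 0.5407, -0.322 ,  0.058 ]), array([ 0.5324, -0.5041,  0.036 ]), array([ 0.3862, -0.4934,  0.036 ]), array([ 0.3854, -0.3111,  0.058 ])]
div [ 0.4601 -0.3249  0.036 ] [ 0.4534 -0.4904  0.036 ]
chip [ 0.5153 -0.3565  0.014 ]
chip [ 0.5144 -0.3931  0.014 ]
chip [ 0.4871 -0.3391  0.014 ]
chip [ 0.4801 -0.3871  0.014 ]
chip [ 0.4397 -0.3893  0.014 ]
chip [ 0.4093 -0.3375  0.014 ]
chip [ 0.4095 -0.3898  0.014 ]
tape [ 0.4877 -0.5875  0.02  ]
scene grip top [0.6519 0.0415 0.116 ] knob [0.3631 0.2294 0.166 ] hinge [0.4544 0.3381 0.1   ]
mat s [array([0.6297, 0.0847]), array([0.7384, 0.0659]), array([ 0.6077, -0.0198]), array([ 0.7232, -0.036 ])]
tray scene [array([ 0.3962, -0.3164,  0.058 ]), array([ 0.5496, -0.3157,  0.058 ]), array([ 0.3969, -0.5072,  0.036 ]), array([ 0.5434, -0.5076,  0.036 ])]
```

```bash
cat >> h.py <<'E'
def delta(*targets):
    """targets: (x,y,z,roll,pitch,yaw) of the TCP in world -> rows in tool axes from the present pose"""
    s=arm.read_state(); R0=R.from_euler('xyz',s["eef_rot"])
    print("now",s["tool_pos"].round(4),s["eef_rot"].round(3),"j",s["qpos"].round(2),"open",round(s["opening"],3),"t",s["t"])
    for t in targets:
        rv=(R0.inv()*R.from_euler('xyz',t[3:])).as_rotvec(); d=R0.inv().apply(np.array(t[:3])-s["tool_pos"])*1000
        print(rv.round(3).tolist()+d.round(1).tolist())
E
python3 - <<'E'
from h import *
P=np.pi
delta((.5,-.4,.42,P,0,.396),(.58,0,.42,P,0,.869),(.46,.29,.42,P,0,.869),(.362,.232,.3,P,0,.869))
E
```

```text
now [ 0.2698 -0.6457  0.2919] [-3.141 -0.     0.396] j [-1.21  0.38  1.73  0.    1.03 -0.03] open 1.003 t 0.2
[-0.001, -0.0, -0.0, 307.1, -138.1, -128.0]
[-0.001, -0.0, -0.473, 535.2, -476.3, -127.8]
[-0.001, -0.0, -0.473, 536.3, -790.1, -127.6]
[-0.001, -0.0, -0.473, 423.5, -774.3, -7.7]
```

Emit:
arm_command(
  deltas=[
    [0, 0, 0, 100, -46, -128, 1],
    [0, 0, 0, 200, -92, -128, 1],
    [0, 0, 0, 307, -138, -128, 1],
    [0, 0, 0, 307, -138, -128, 1],
    [0, 0, 0, 307, -138, -128, 1],
    [0, 0, 0, 307, -138, -128, 1],
    [0, 0, 0, 307, -138, -128, 1],
    [0, 0, -0.473, 535, -476, -128, 1],
    [0, 0, -0.473, 535, -476, -128, 1],
    [0, 0, -0.473, 535, -476, -128, 1],
    [0, 0, -0.473, 535, -476, -128, 1],
    [0, 0, -0.473, 535, -476, -128, 1],
    [0, 0, -0.473, 535, -476, -128, 1],
    [0, 0, -0.473, 535, -476, -128, 1],
    [0, 0, -0.473, 536, -790, -128, 1],
    [0, 0, -0.473, 536, -790, -128, 1],
    [0, 0, -0.473, 536, -790, -128, 1],
    [0, 0, -0.473, 536, -790, -128, 1],
    [0, 0, -0.473, 536, -790, -128, 1],
    [0, 0, -0.473, 536, -790, -128, 1],
  ],
  newtons=40,
)

```text
t: 2.7
tool_pos: [0.4586, 0.2918, 0.4199]
eef_rot: [-3.141, 0.0, 0.872]
ft_force: [0.6, -0.5, -0.2]
opening: 1.001
gripper_force: 0.0
```

```bash
python3 - <<'E'
from h import *
P=np.pi
delta((.362,.232,.3,P,0,.869),(.358,.228,.245,P,0,.869))
E
```

```text
now [0.4586 0.2918 0.4199] [-3.141  0.     0.872] j [ 0.52 -0.01  1.95  0.    1.2   1.22] open 1.001 t 2.7
[-0.0, 0.0, 0.003, -107.9, -35.5, 119.9]
[-0.0, 0.0, 0.003, -113.5, -35.9, 174.9]
```

Emit:
arm_command(
  deltas=[
    [0, 0, 0, -54, -18, 60, 1],
    [0, 0, 0, -108, -36, 120, 1],
    [0, 0, 0, -110, -36, 140, 1],
    [0, 0, 0, -112, -36, 150, 1],
    [0, 0, 0, -112, -36, 150, 1],
  ],
)

```text
t: 3.32
tool_pos: [0.361, 0.227, 0.2705]
eef_rot: [3.142, 0.0, 0.868]
ft_force: [-0.1, 0.8, 0.5]
opening: 0.998
gripper_force: 0.0
```

```bash
python3 - <<'E'
from h import *
P=np.pi
delta((.358,.228,.212,P,0,.869))
a=vision.snapshot("top")[160:215,135:215];b=vision.snapshot("scene")[80:160,190:280]
a=cv2.resize(a,(640,440),interpolation=cv2.INTER_CUBIC);b=cv2.resize(b,None,fx=5,fy=5,interpolation=cv2.INTER_CUBIC)
cv2.imwrite('pics/d.png',np.vstack([a[:,:,::-1][:300],cv2.copyMakeBorder(b,0,0,0,190,0)[:300+100,:,::-1]])[:600])
s=arm.read_state();g=s["tool_pos"]
for h in(0.,.078):
    print(proj("top",g-[0,0,h]),proj("scene",g-[0,0,h]))
E
```

```text
now [0.361  0.227  0.2705] [3.142 0.    0.868] j [ 0.51 -0.04  2.28 -0.    0.9   1.21] open 0.998 t 3.325
[0.0, 0.0, -0.001, -1.2, -2.9, 58.5]
[180.6 202.9] [216.1 114.5]
[183.7 205.6] [217.1 129.4]
```

View pics/d.png

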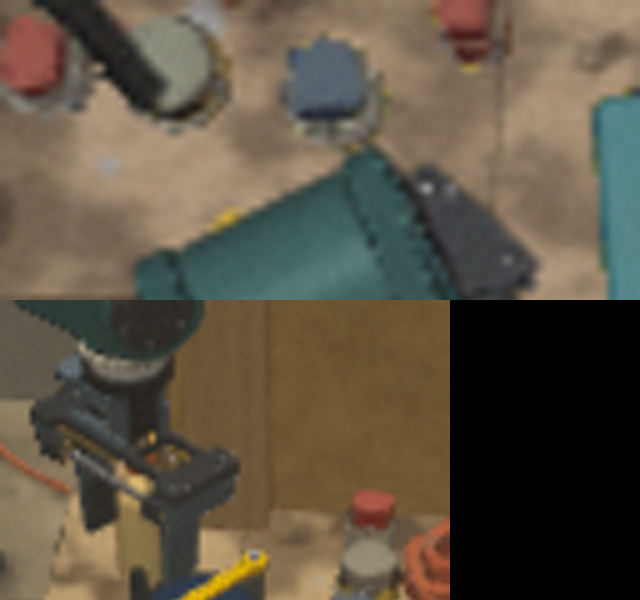

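Knob (scene crop ~139,575) sits between the two fingers; TCP projection agrees with the picture within about a pixel. Descend and pinch.

Emit:
arm_command(
  deltas=[
    [0, 0, 0, 0, -1, 30, 1],
    [0, 0, 0, 0, -1, 58, 1],
    [0, 0, 0, 0, -1, 58, 1],
    [0, 0, 0, 0, -1, 58, -1],
    [0, 0, 0, 0, -1, 58, -1],
    [0, 0, 0, 0, -1, 58, -1],
    [0, 0, 0, 0, -1, 58, -1],
    [0, 0, 0, 0, -1, 58, -1],
    [0, 0, 0, 0, -1, 58, -1],
    [0, 0, 0, 0, -1, 58, -1],
    [0, 0, 0, 0, -1, 58, -1],
  ],
  newtons=20,
)

```text
t: 4.8
tool_pos: [0.3589, 0.2282, 0.2122]
eef_rot: [-3.141, 0.0, 0.868]
ft_force: [-0.5, -1.8, 5.6]
opening: 0.169
gripper_force: 20.0
```

```bash
python3 - <<'E'
from h import *
P=np.pi
s=arm.read_state();print(s["ft_force"],s["gripper_force"])
g=s["tool_pos"];yaw=s["eef_rot"][2]
k=g[:2]; h=k+.14*np.array([.66,.75])  # hinge guess
h=(h+np.array([.449,.336]))/2
print(h, np.linalg.norm(h-k)); r=np.linalg.norm(k-h); a0=np.arctan2(*(k-h)[::-1])
delta(*[(h[0]+r*np.cos(a0+d),h[1]+r*np.sin(a0+d),g[2],P,0,yaw+d) for d in np.arange(.1,1.16,.15)],)
E
```

```text
[-0.50988245 -1.78396254  5.60358377] 20.002862513065338
[0.45016144 0.33460494] 0.14015842425127656
now [0.3589 0.2282 0.2122] [-3.141  0.     0.868] j [0.51 0.07 2.31 0.   0.76 1.21] open 0.169 t 4.8
[-0.001, 0.0, -0.1, 0.6, 14.0, -0.0]
[-0.001, 0.0, -0.25, 4.1, 34.7, -0.0]
[-0.001, 0.0, -0.4, 10.7, 54.6, -0.1]
[-0.001, 0.0, -0.55, 20.2, 73.4, -0.1]
[-0.001, 0.0, -0.7, 32.4, 90.5, -0.1]
[-0.001, -0.0, -0.85, 47.0, 105.6, -0.1]
[-0.001, -0.0, -1.0, 63.7, 118.3, -0.2]
[-0.001, -0.0, -1.15, 82.1, 128.5, -0.2]
```

Emit:
arm_command(
  deltas=[
    [0, 0, -0.1, 0.6, 14, 0, -1],
    [0, 0, -0.25, 4, 34.7, 0, -1],
    [0, 0, -0.4, 10.7, 54.6, 0, -1],
    [0, 0, -0.55, 20, 73.4, 0, -1],
    [0, 0, -0.7, 32.4, 90.5, 0, -1],
    [0, 0, -0.85, 47, 105.6, 0, -1],
    [0, 0, -1.0, 63.7, 118.3, 0, -1],
    [0, 0, -1.12, 78.5, 126.8, 0, -1],
    [0, 0, -1.15, 82, 128.5, 0, -1],
    [0, 0, -1.15, 82, 128.5, 0, -1],
  ],
)

```text
t: 6.05
tool_pos: [0.5096, 0.2085, 0.212]
eef_rot: [-3.14, -0.002, 2.019]
ft_force: [-8.7, 10.5, 4.5]
opening: 0.169
gripper_force: 20.0
```

```bash
python3 - <<'E'
from h import *
s=arm.read_state();print(s["ft_force"],s["gripper_force"],s["tool_pos"],s["eef_rot"],s["opening"])
E
```

```text
[-8.69042027 10.50069596  4.49612986] 20.00341147184372 [0.50963813 0.20848009 0.21197543] [-3.13971470e+00 -2.00070987e-03  2.01863235e+00] 0.16874545994108128
```

```bash
python3 - <<'E'
from h import *
P=np.pi
delta((.51,.209,.36,P,0,2.02),(.652,.041,.36,P,0,-.47),(.652,.041,.29,P,0,-.47))
E
```

```text
now [0.5096 0.2085 0.212 ] [-3.140e+00 -2.000e-03  2.019e+00] j [ 0.35  0.26  2.07  0.    0.81 -0.1 ] open 0.169 t 6.05
[-0.002, -0.002, -0.001, 0.6, 0.3, -148.0]
[-0.003, 0.001, 2.489, -212.3, 55.5, -148.6]
[-0.003, 0.001, 2.489, -212.5, 55.7, -78.6]
```

Emit:
arm_command(
  deltas=[
    [0, 0, 0, 0, 0, 0, 0],
    [0, 0, 0, 0, 0, 0, 0],
    [0, 0, 0, 0, 0, 0, 0],
    [0, 0, 0, 0, 0, -60, 0],
    [0, 0, 0, 0, 0, -148, 0],
    [0, 0, 2.489, -50, 14, -148, 0],
    [0, 0, 2.489, -212, 55.5, -148, 0],
    [0, 0, 2.489, -212, 55.5, -148, 0],
    [0, 0, 2.489, -212, 55.5, -148, 0],
    [0, 0, 2.489, -212, 55.5, -148, 0],
    [0, 0, 2.489, -212, 55.5, -148, 0],
    [0, 0, 2.489, -212, 55.5, -148, 0],
    [0, 0, 2.489, -212, 55.5, -148, 0],
    [0, 0, 2.489, -212, 55.5, -148, 0],
    [0, 0, 2.489, -212, 55.5, -148, 0],
    [0, 0, 2.489, -212, 55.5, -148, 0],
    [0, 0, 2.489, -212, 55.5, -148, 0],
    [0, 0, 2.489, -212, 55.5, -120, 0],
    [0, 0, 2.489, -212, 55.5, -78, -0.2],
    [0, 0, 2.489, -212, 55.5, -78, -0.2],
  ],
)

```text
t: 8.55
tool_pos: [0.6508, 0.0405, 0.2875]
eef_rot: [3.139, 0.005, -0.47]
ft_force: [0.8, -0.3, 1.2]
opening: 0.4
gripper_force: 0.0
```

```bash
python3 - <<'E'
from h import *
a=vision.snapshot("top")[125:215,155:265];b=vision.snapshot("scene")[120:230,190:320]
a=cv2.resize(a,None,fx=3,fy=3,interpolation=cv2.INTER_CUBIC);b=cv2.resize(b,None,fx=5,fy=5,interpolation=cv2.INTER_CUBIC)
cv2.imwrite('pics/e.png',b[:,:,::-1]);cv2.imwrite('pics/e2.png',a[:,:,::-1])
g=arm.read_state()["tool_pos"]; print(g, arm.read_state()["eef_rot"])
for h in(.06,.078): print(((proj("scene",g-[0,0,h])-[190,120])*5).round())
E
```

```text
[0.6525915  0.04059662 0.29120091] [-3.14149544e+00 -2.86082628e-04 -4.68791852e-01]
[473. 178.]
[472. 195.]
```

View pics/e.png

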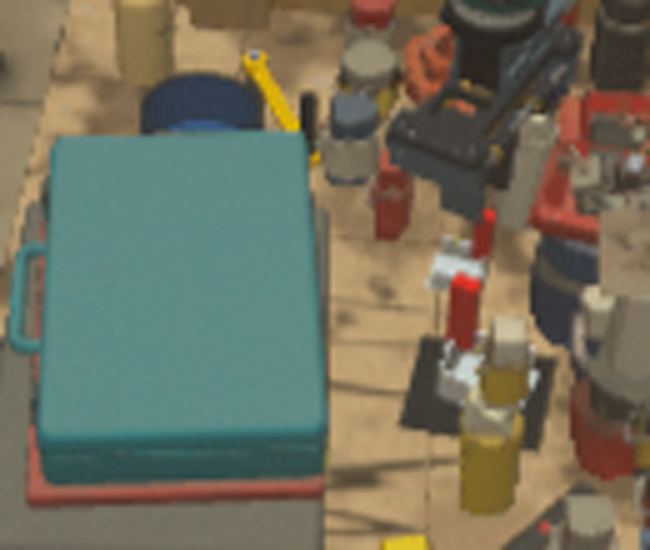

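Keeper stands open (bar at 285,110; knob 309,115); the scoop's grip (465,283) is unmoved under the gripper. Descend and grasp.

Emit:
arm_command(
  deltas=[
    [0, 0, 0, 0, 0, 50, 0.1],
    [0, 0, 0, 0, 0, 100, 0.1],
    [0, 0, 0, 0, 0, 125, 0.1],
    [0, 0, 0, 0, 0, 138, 0.1],
    [0, 0, 0, 0, 0, 140, 0.1],
    [0, 0, 0, 0, 0, 140, -1],
    [0, 0, 0, 0, 0, 140, -1],
    [0, 0, 0, 0, 0, 140, -1],
    [0, 0, 0, 0, 0, 140, -1],
    [0, 0, 0, 0, 0, 140, -1],
    [0, 0, 0, 0, 0, 140, -1],
  ],
  newtons=45,
)

```text
t: 10.02
tool_pos: [0.6525, 0.0407, 0.1507]
eef_rot: [-3.141, -0.0, -0.47]
ft_force: [-1.3, -0.7, 4.9]
opening: 0.172
gripper_force: 45.0
```

```bash
python3 - <<'E'
from h import *
s=arm.read_state();print(s["ft_force"],s["moment"],s["gripper_force"],s["opening"])
P=np.pi
delta((.652,.041,.25,P,0,-.47),(.652,.0,.42,P,0,0),(.56,-.3,.42,P,0,1.0),(.46,-.42,.42,P,0,1.55))
E
```

```text
[-1.25650502 -0.73916347  4.92636056] [0.05826439 0.24399337 0.01193676] 45.001110434532166 0.1723140632342978
now [0.6525 0.0407 0.1507] [-3.141 -0.    -0.47 ] j [0.03 0.5  1.87 0.   0.77 2.07] open 0.172 t 10.025
[-0.0, -0.0, -0.0, -0.5, -0.1, -99.3]
[-0.0, -0.001, -0.47, 18.1, 36.4, -269.3]
[0.0, -0.001, -1.47, 72.0, 345.5, -269.4]
[0.0, -0.001, -2.02, 37.2, 497.8, -269.4]
```

Emit:
arm_command(
  deltas=[
    [0, 0, 0, 0, 0, -50, -1],
    [0, 0, 0, 0, 0, -110, -1],
    [0, 0, 0, 0, 0, -170, -1],
    [0, 0, -0.1, 5, 10, -230, -1],
    [0, 0, -0.47, 18, 36, -269, -1],
    [0, 0, -0.6, 25, 80, -269, -1],
    [0, 0, -0.8, 36, 140, -269, -1],
    [0, 0, -1.0, 46, 200, -269, -1],
    [0, 0, -1.2, 57, 260, -269, -1],
    [0, 0, -1.4, 68, 320, -269, -1],
    [0, 0, -1.55, 70, 370, -269, -1],
    [0, 0, -1.7, 60, 420, -269, -1],
    [0, 0, -1.85, 50, 460, -269, -1],
    [0, 0, -2.02, 37, 498, -269, -1],
    [0, 0, -2.02, 37, 498, -269, -1],
    [0, 0, -2.02, 37, 498, -269, -1],
    [0, 0, -2.02, 37, 498, -269, -1],
    [0, 0, -2.02, 37, 498, -269, -1],
  ],
)

```text
t: 12.28
tool_pos: [0.4599, -0.4197, 0.4191]
eef_rot: [-3.141, -0.0, 1.549]
ft_force: [0.2, -0.4, -1.4]
opening: 0.17
gripper_force: 45.0
```

```bash
python3 - <<'E'
from h import *
delta((.502,-.476,.215,np.pi,0,1.54))
E
```

```text
now [ 0.4599 -0.4197  0.4191] [-3.141 -0.     1.549] j [-0.78  0.13  1.8   0.    1.21 -0.76] open 0.17 t 12.275
[-0.0, -0.0, 0.009, -55.4, 43.3, 204.1]
```

Emit:
arm_command(
  deltas=[
    [0, 0, 0, -30, -20, 50, -1],
    [0, 0, 0, -56, -40, 110, -1],
    [0, 0, 0, -56, -43, 165, -1],
    [0, 0, 0, -56, -43, 200, -1],
    [0, 0, 0, -56, -43, 204, -1],
    [0, 0, 0, -56, -43, 204, -1],
  ],
)

```text
t: 13.02
tool_pos: [0.4161, -0.4755, 0.2164]
eef_rot: [3.141, 0.001, 1.55]
ft_force: [-0.1, -0.2, -1.2]
opening: 0.174
gripper_force: 45.0
```

```bash
python3 - <<'E'
from h import *
b=vision.snapshot("scene")
cv2.imwrite('pics/f_raw.png',b[:,:,::-1])
b=cv2.resize(b[235:325,190:270],None,fx=6.5,fy=6.5,interpolation=cv2.INTER_CUBIC)
cv2.imwrite('pics/f.png',b[:,:,::-1])
print(arm.read_state()["tool_pos"],arm.read_state()["eef_rot"])
E
```

```text
[ 0.41621492 -0.47572445  0.2170512 ] [3.14008798e+00 1.75733091e-03 1.54998208e+00]
```

View pics/f.png

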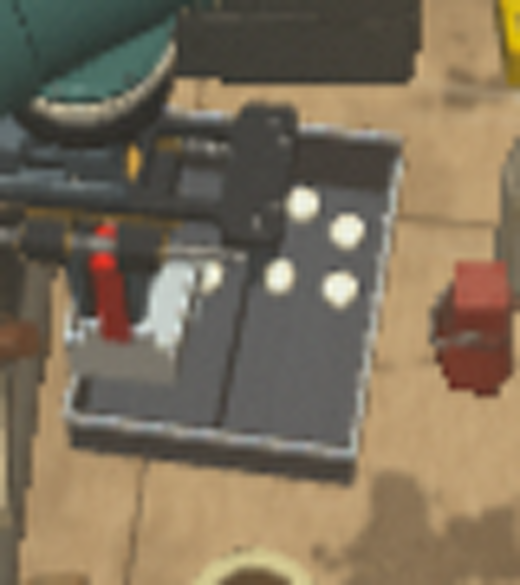

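```bash
python3 - <<'E'
from h import *
s=arm.read_state();g=s["tool_pos"]
F=lambda u,v:(190+u/6.5-.42,235+v/6.5-.42)
iF=lambda p:((p+.42-[190,235])*6.5).round()
Rw=R.from_euler('xyz',s["eef_rot"])
# scoop frame: x=tool x, z=-tool z
def sc(x,y,z): return g+Rw.apply([x+.027,-y,.146-z])
for n,p in dict(BL=(-.035,.028,0),BR=(-.035,-.028,0),TL=(-.035,.028,.036),TR=(-.035,-.028,.036),griptopmid=(-.027,0,.116)).items(): print(n,iF(proj("scene",sc(*p))))
for n,q in dict(nl=(68,405,.036),nr=(354,447,.036),fr=(402,137,.058),divnear=(218,428,.036),divfar=(258,240,.03)).items(): print(n,ray("scene",*F(*q[:2]),q[2]))
for q in[(303,203),(347,231),(280,275),(341,289),(210,276)]:print("chip",ray("scene",*F(*q),.014))
E
```

```text
BL [ 66. 371.]
BR [174. 380.]
TL [ 60. 334.]
TR [170. 344.]
griptopmid [106. 239.]
nl [ 0.3866 -0.4839  0.036 ]
nr [ 0.5381 -0.4959  0.036 ]
fr [ 0.55   -0.3171  0.058 ]
divnear [ 0.4666 -0.4908  0.036 ]
divfar [ 0.4745 -0.3723  0.03  ]
chip [ 0.4957 -0.3362  0.014 ]
chip [ 0.5221 -0.3525  0.014 ]
chip [ 0.4875 -0.3838  0.014 ]
chip [ 0.5219 -0.3899  0.014 ]
chip [ 0.449  -0.3875  0.014 ]
```

The scoop's back wall observed (70,376)/(177,383) lies 4 crop px from prediction, so I correct scene readings for that: tray yaw ≈ 86°, centre ≈ (0.4665, −0.400).

```bash
python3 - <<'E'
from h import *
delta((.4249,-.4642,.186,np.pi,0,1.501),(.4249,-.4642,.172,np.pi,0,1.501))
E
```

```text
now [ 0.4162 -0.4757  0.2171] [3.14e+00 2.00e-03 1.55e+00] j [-0.89  0.37  1.91  0.    0.86 -0.87] open 0.171 t 13.075
[0.002, 0.002, 0.049, 11.8, 8.4, 31.0]
[0.002, 0.002, 0.049, 11.8, 8.4, 45.0]
```

Emit:
arm_command(
  deltas=[
    [0, 0, 0.049, 12, 8.4, 10, -1],
    [0, 0, 0.049, 12, 8.4, 31, -1],
    [0, 0, 0.049, 12, 8.4, 36, -1],
    [0, 0, 0.049, 12, 8.4, 40, -1],
    [0, 0, 0.049, 12, 8.4, 45, -1],
    [0, 0, 0.049, 12, 8.4, 45, -1],
  ],
)

```text
t: 13.82
tool_pos: [0.4239, -0.4634, 0.17]
eef_rot: [-3.141, -0.0, 1.501]
ft_force: [-0.0, -0.3, -1.8]
opening: 0.175
gripper_force: 45.0
```

Emit:
arm_command(
  deltas=[
    [0, 0, 0, 0, 2, 0, -1],
    [0, 0, 0, 0, 2, 0, -1],
    [0, 0, 0, 0, 2, 0, -1],
  ],
)

```text
t: 14.2
tool_pos: [0.426, -0.4636, 0.1704]
eef_rot: [-3.141, 0.0, 1.501]
ft_force: [-3.1, -0.2, -0.3]
opening: 0.173
gripper_force: 45.0
```

Emit:
arm_command(
  deltas=[
    [0, 0, 0, 0, -2, 0, -1],
    [0, 0, 0, 0, -4, 0, -1],
    [0, 0, 0, 0, -4, 0, -1],
    [0, 0, 0, 0, -4, 0, -1],
  ],
)

```text
t: 14.7
tool_pos: [0.4221, -0.4632, 0.1703]
eef_rot: [3.141, 0.0, 1.501]
ft_force: [0.9, -0.2, -1.2]
opening: 0.173
gripper_force: 45.0
```

Emit:
arm_command(
  deltas=[
    [0, 0, 0, 0, -1, 0, -1],
    [0, 0, 0, 0, -2, 0, -1],
    [0, 0, 0, 0, -2, 0, -1],
    [0, 0, 0, 0, -2, 0, -1],
  ],
)

```text
t: 15.2
tool_pos: [0.4208, -0.4632, 0.1705]
eef_rot: [3.14, 0.001, 1.5]
ft_force: [6.4, 0.3, -4.4]
opening: 0.174
gripper_force: 45.0
```

Emit:
arm_command(
  deltas=[
    [0, 0, 0, 0, 3.6, 0, -1],
    [0, 0, 0, 0, 3.6, 8, -1],
    [0, 0, 0, 0, 3.6, 14, -1],
    [0, 0, 0, 0, 3.6, 18, -1],
    [0, 0, 0, 0, 3.6, 19.5, -1],
    [0, 0, 0, 0, 3.6, 19.5, -1],
  ],
)

```text
t: 15.95
tool_pos: [0.4236, -0.4634, 0.1507]
eef_rot: [-3.142, 0.0, 1.501]
ft_force: [0.8, -0.2, -2.7]
opening: 0.173
gripper_force: 45.0
```

Emit:
arm_command(
  deltas=[
    [0, 0, 0, 0, 0, 0.8, -1],
    [0, 0, 0, 0, 0, 0.8, -1],
  ],
)

```text
t: 16.2
tool_pos: [0.4237, -0.4635, 0.1506]
eef_rot: [-3.142, 0.0, 1.501]
ft_force: [-2.2, 3.1, 10.2]
opening: 0.171
gripper_force: 45.0
```

Emit:
arm_command(
  deltas=[
    [0, 0, 0, 7, 0, -0.4, -1],
    [0, 0, 0, 14, 0, -0.4, -1],
    [0, 0, 0, 21, 0, -0.4, -1],
    [0, 0, 0, 28, 0, -0.4, -1],
    [0, 0, 0, 35, 0, -0.4, -1],
    [0, 0, 0, 42, 0, -0.4, -1],
    [0, 0, 0, 49, 0, -0.4, -1],
    [0, 0, 0, 56, 0, -0.4, -1],
    [0, 0, 0, 63, 0, -0.4, -1],
    [0, 0, 0, 70, 0, -0.4, -1],
    [0, 0, 0, 70, 0, -0.4, -1],
  ],
)

```text
t: 17.58
tool_pos: [0.4288, -0.3929, 0.1507]
eef_rot: [3.141, -0.0, 1.501]
ft_force: [1.0, 1.2, 9.1]
opening: 0.176
gripper_force: 45.0
```

Emit:
arm_command(
  deltas=[
    [0, 0, 0, 3, 0, -0.3, -1],
    [0, 0, 0, 6, 0, -0.3, -1],
    [0, 0, 0, 9, 0, -0.3, -1],
    [0, 0, 0, 12, 0, -0.3, -1],
    [0, 0, 0, 12, 0, -0.3, -1],
  ],
)

```text
t: 18.2
tool_pos: [0.4294, -0.3819, 0.1508]
eef_rot: [3.141, 0.001, 1.502]
ft_force: [-2.4, -8.1, 2.4]
opening: 0.17
gripper_force: 45.0
```

```bash
python3 - <<'E'
from h import *
a=vision.snapshot("top")[155:220,290:370];b=vision.snapshot("scene")[235:325,190:270]
a=cv2.resize(a,None,fx=6,fy=6,interpolation=cv2.INTER_CUBIC);b=cv2.resize(b,None,fx=4.5,fy=4.5,interpolation=cv2.INTER_CUBIC)
a=cv2.copyMakeBorder(a,0,max(0,len(b)-len(a)),0,0,0)
b=cv2.copyMakeBorder(b,0,max(0,len(a)-len(b)),0,0,0)
cv2.imwrite('pics/g.png',np.hstack([b,a[:,:440]])[:,:,::-1])
E
```

```text
(no output)
```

View pics/g.png

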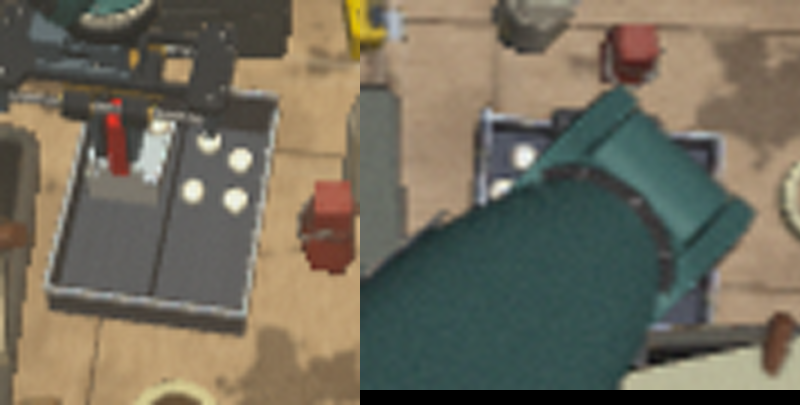

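Emit:
arm_command(
  deltas=[
    [0, 0, 0, 2, 0, 0, -1],
    [0, 0, 0, 4, 0, 0, -1],
    [0, 0, 0, 4, 0, 0, -1],
  ],
)

```text
t: 18.68
tool_pos: [0.43, -0.379, 0.1517]
eef_rot: [3.14, 0.004, 1.502]
ft_force: [-6.8, -14.1, 9.8]
opening: 0.173
gripper_force: 45.0
```

Emit:
arm_command(
  deltas=[
    [0, 0, 0, 2, -0.5, 0, -1],
    [0, 0, 0, 4, -0.5, 0, -1],
    [0, 0, 0, 4, -0.5, 0, -1],
  ],
)

```text
t: 19.05
tool_pos: [0.4304, -0.3761, 0.1526]
eef_rot: [3.139, 0.006, 1.503]
ft_force: [-7.5, -19.2, 18.1]
opening: 0.174
gripper_force: 45.0
```

Emit:
arm_command(
  deltas=[
    [0, 0, 0, -2, 0, 0, -1],
    [0, 0.05, 0, -9, 0, -0.5, -1],
    [0, 0.1, 0, -16, 0, -1, -1],
    [0, 0.15, 0, -23, 0, -1, -1],
    [0, 0.2, 0, -30, 0, -0.5, -1],
    [0, 0.25, 0, -37, 0, 1, -1],
    [0, 0.3, 0, -44, 0, 2, -1],
    [0, 0.3, 0, -44, 0, 2, -1],
  ],
)

```text
t: 20.05
tool_pos: [0.4259, -0.4172, 0.1478]
eef_rot: [-3.141, -0.301, 1.5]
ft_force: [0.2, -0.2, -0.7]
opening: 0.168
gripper_force: 45.0
```

```bash
python3 - <<'E'
from h import *
s=arm.read_state();print(s["ft_force"],s["moment"])
b=vision.snapshot("scene")[235:325,190:270]
b=cv2.resize(b,None,fx=6.5,fy=6.5,interpolation=cv2.INTER_CUBIC)
cv2.imwrite('pics/i.png',b[:,:,::-1])
E
```

```text
[ 0.18570848 -0.24530292 -0.73038699] [-0.45772411 -0.0665449  -0.0147509 ]
```

View pics/i.png

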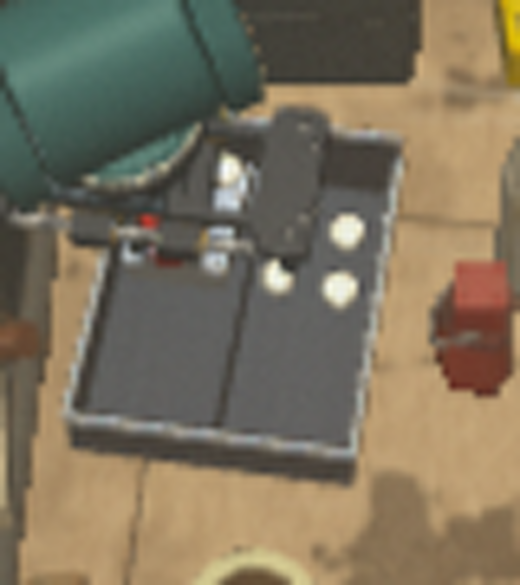

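```bash
python3 - <<'E'
from h import *
s=arm.read_state();e=s["eef_rot"]
delta((.4259,-.4172,.25,*e),(.4259,-.4172,.42,*e),(.56,-.25,.44,np.pi,-.3,1.0),(.6,-.05,.44,np.pi,-.3,.6))
E
```

```text
now [ 0.426  -0.4169  0.148 ] [-3.141 -0.3    1.5  ] j [-0.88  0.49  1.92  0.25  0.97 -0.97] open 0.176 t 20.1
[0.0, 0.0, 0.0, 29.9, -0.2, -97.5]
[0.0, 0.0, 0.0, 80.2, -0.4, -259.9]
[-0.149, -0.0, 0.478, 254.5, 121.6, -227.0]
[-0.267, 0.0, 0.86, 447.7, 147.4, -167.2]
```

Emit:
arm_command(
  deltas=[
    [0, 0, 0, 7, 0, -24, -1],
    [0, 0, 0, 15, 0, -49, -1],
    [0, 0, 0, 22, 0, -73, -1],
    [0, 0, 0, 30, 0, -97, -1],
    [0, 0, 0, 41, 0, -135, -1],
    [0, 0, 0, 54, 0, -175, -1],
    [0, 0, 0, 67, 0, -218, -1],
    [0, 0, 0, 80, 0, -260, -1],
    [0, 0, 0, 80, 0, -260, -1],
  ],
)

```text
t: 21.22
tool_pos: [0.4269, -0.4177, 0.4238]
eef_rot: [3.138, -0.296, 1.502]
ft_force: [-0.0, 0.5, -3.6]
opening: 0.175
gripper_force: 45.0
```

```bash
python3 - <<'E'
from h import *
s=arm.read_state();e=s["eef_rot"];print(s["ft_force"],e)
delta((.56,-.25,.43,np.pi,-.3,1.0),(.6,-.05,.43,np.pi,-.3,.6))
E
```

```text
[-0.02997773  0.46299111 -3.55779764] [ 3.13816368 -0.29568076  1.50196585]
now [ 0.4269 -0.4177  0.4238] [ 3.138 -0.296  1.502] j [-0.88  0.16  1.78  0.21  1.42 -0.86] open 0.175 t 21.225
[-0.144, 0.003, 0.48, 170.6, 121.1, 45.9]
[-0.261, 0.003, 0.862, 364.1, 147.0, 104.9]
```

Emit:
arm_command(
  deltas=[
    [-0.03, 0, 0.1, 34, 24, 9, -1],
    [-0.06, 0, 0.2, 68, 48, 18, -1],
    [-0.09, 0, 0.3, 102, 72, 27, -1],
    [-0.12, 0, 0.4, 136, 97, 37, -1],
    [-0.144, 0.003, 0.48, 170, 121, 46, -1],
    [-0.17, 0.003, 0.56, 209, 126, 58, -1],
    [-0.19, 0.003, 0.63, 248, 131, 70, -1],
    [-0.21, 0.003, 0.71, 287, 136, 82, -1],
    [-0.24, 0.003, 0.79, 326, 142, 94, -1],
    [-0.261, 0.003, 0.862, 364, 147, 105, -1],
    [-0.261, 0.003, 0.862, 364, 147, 105, -1],
    [-0.261, 0.003, 0.862, 364, 147, 105, -1],
  ],
)

```text
t: 22.72
tool_pos: [0.5989, -0.05, 0.4266]
eef_rot: [-3.134, -0.299, 0.599]
ft_force: [-0.6, 1.0, -2.7]
opening: 0.174
gripper_force: 45.0
```

```bash
cat >> h.py <<'E'
def blobs(name="top",box=(300,165,360,220)):
    im=vision.snapshot(name); x0,y0,x1,y1=box
    c=im[y0:y1,x0:x1].astype(int); m=((c.min(2)>165)&(c.max(2)-c.min(2)<60)).astype(np.uint8)
    n,_,st,ce=cv2.connectedComponentsWithStats(m)
    for i in range(1,n):
        if st[i][4]>=4: print(st[i][4],(ce[i]+[x0,y0]).round(1),ray(name,*(ce[i]+[x0,y0]),.014)[:2])
    return im
E
python3 - <<'E'
from h import *
im=blobs();s=arm.read_state();print(s["tool_pos"],s["eef_rot"],s["ft_force"])
a=cv2.resize(im[160:225,290:370],None,fx=5,fy=5,interpolation=cv2.INTER_CUBIC)
b=cv2.resize(vision.snapshot("scene")[80:240,190:330],None,fx=2.8,fy=2.8,interpolation=cv2.INTER_CUBIC)
n=max(len(a),len(b));f=lambda q:cv2.copyMakeBorder(q,0,n-len(q),0,0,0)
cv2.imwrite('pics/j.png',np.hstack([f(a),f(b)])[:,:,::-1])
E
```

```text
4 [334.5 176. ] [ 0.5422 -0.4356]
10 [317.  180.8] [ 0.5173 -0.3542]
9 [325. 181.] [ 0.5173 -0.3913]
11 [313.5 186.4] [ 0.4906 -0.3382]
10 [324.  188.2] [ 0.4832 -0.3866]
[ 0.59899416 -0.05052823  0.42688689] [-3.13464403 -0.2991446   0.59851582] [ 1.00872407 -0.05376589 -2.66952129]
```

Image code shows only the 4 chips of the other bay remain, so all 3 are in the scoop. On to the pour.

```bash
cat >> h.py <<'E'
C=np.array([.4046,.2814])
def pour(psi,p,fwd,z):
    L=np.r_[C+fwd*np.array([np.cos(psi),np.sin(psi)]),z]
    Rs=R.from_euler('xyz',[0,p,psi]); t=L+Rs.apply([-.062,0,.147])
    return (*t,*(Rs*R.from_euler('x',np.pi)).as_euler('xyz'))
E
python3 - <<'E'
from h import *
delta(pour(.5,-.3,-.025,.24),pour(.5,-.25,-.025,.11))
E
```

```text
now [ 0.5991 -0.0508  0.4271] [-3.135 -0.299  0.598] j [-0.19  0.02  1.92  0.26  1.    0.66] open 0.175 t 22.825
[-0.036, 0.001, 0.094, -115.5, -396.3, 35.1]
[-0.033, -0.049, 0.094, -146.5, -394.9, 156.3]
```

```bash
python3 - <<'E'
from h import *
delta(pour(.5,-.05,.02,.24))
E
```

```text
now [ 0.5991 -0.0508  0.4271] [-3.135 -0.299  0.598] j [-0.19  0.02  1.92  0.26  1.    0.66] open 0.175 t 22.825
[-0.024, -0.249, 0.098, -34.6, -388.6, 37.4]
```

Emit:
arm_command(
  deltas=[
    [0, -0.02, 0.01, -3, -25, 3, -1],
    [0, -0.04, 0.02, -6, -60, 6, -1],
    [-0.01, -0.06, 0.03, -9, -100, 9, -1],
    [-0.01, -0.08, 0.04, -12, -140, 13, -1],
    [-0.01, -0.11, 0.05, -16, -180, 17, -1],
    [-0.01, -0.14, 0.06, -20, -220, 21, -1],
    [-0.02, -0.17, 0.07, -23, -260, 25, -1],
    [-0.02, -0.2, 0.08, -27, -300, 29, -1],
    [-0.02, -0.23, 0.09, -31, -340, 33, -1],
    [-0.024, -0.249, 0.098, -34, -370, 36, -1],
    [-0.024, -0.249, 0.098, -34.6, -389, 37, -1],
    [-0.024, -0.249, 0.098, -34.6, -389, 37, -1],
  ],
)

```text
t: 24.32
tool_pos: [0.3612, 0.2586, 0.3844]
eef_rot: [3.141, -0.051, 0.501]
ft_force: [-0.5, 0.1, -2.9]
opening: 0.176
gripper_force: 45.0
```

```bash
python3 - <<'E'
from h import *
delta(*[pour(.5,*q) for q in[(0,.01,.18),(0,.005,.12),(.15,0,.1),(.3,-.015,.09),(.45,-.025,.08),(.6,-.025,.075),(.75,-.025,.07),(.9,-.025,.07)]])
E
```

```text
now [0.3612 0.2586 0.3844] [ 3.141 -0.051  0.501] j [ 0.57 -0.18  2.18 -0.    1.1   1.64] open 0.176 t 24.325
[0.0, -0.051, 0.001, -5.9, 0.8, 57.2]
[0.0, -0.051, 0.001, -13.9, 0.8, 116.9]
[0.0, -0.201, 0.001, 3.1, 0.8, 130.1]
[0.001, -0.351, 0.001, 11.4, 0.8, 136.4]
[0.001, -0.501, 0.001, 24.8, 0.8, 146.5]
[0.001, -0.651, 0.001, 48.0, 0.8, 155.7]
[0.001, -0.801, 0.001, 70.4, 0.8, 168.4]
[0.001, -0.951, 0.0, 91.7, 0.8, 179.4]
```

Emit:
arm_command(
  deltas=[
    [0, -0.05, 0, -3, 1, 28, -1],
    [0, -0.05, 0, -6, 1, 57, -1],
    [0, -0.05, 0, -10, 1, 88, -1],
    [0, -0.05, 0, -14, 1, 117, -1],
    [0, -0.12, 0, -5, 1, 124, -1],
    [0, -0.2, 0, 3, 1, 130, -1],
    [0, -0.28, 0, 7, 1, 133, -1],
    [0, -0.35, 0, 11.5, 1, 136, -1],
    [0, -0.43, 0, 18, 1, 141, -1],
    [0, -0.5, 0, 25, 1, 146, -1],
    [0, -0.57, 0, 36, 1, 151, -1],
    [0, -0.65, 0, 48, 1, 156, -1],
    [0, -0.72, 0, 59, 1, 162, -1],
    [0, -0.8, 0, 70, 1, 168, -1],
    [0, -0.88, 0, 81, 1, 174, -1],
    [0, -0.95, 0, 92, 1, 179, -1],
    [0, -0.95, 0, 92, 1, 179, -1],
    [0, -0.95, 0, 92, 1, 179, -1],
    [0, -0.95, 0, 92, 1, 179, -1],
  ],
)

```text
t: 26.7
tool_pos: [0.4505, 0.3055, 0.211]
eef_rot: [3.141, 0.898, 0.499]
ft_force: [-0.0, 0.3, -1.5]
opening: 0.175
gripper_force: 45.0
```

```bash
python3 - <<'E'
from h import *
s=arm.read_state()
delta(pour(.5,.9,-.025,.07),pour(.5,.6,-.025,.09),pour(.5,.2,0,.14),pour(.5,0,.02,.26))
b=cv2.resize(vision.snapshot("scene")[80:170,190:300],None,fx=7,fy=6.5,interpolation=cv2.INTER_CUBIC)
cv2.imwrite('pics/k.png',b[:,:,::-1])
E
```

```text
now [0.4505 0.3055 0.211 ] [3.141 0.898 0.499] j [0.54 0.56 1.79 0.03 1.69 1.6 ] open 0.175 t 26.7
[-0.0, -0.002, -0.001, 0.7, -0.8, 0.8]
[-0.0, 0.298, -0.001, -55.7, -0.8, 13.2]
[-0.0, 0.698, -0.001, -118.8, -0.7, 12.0]
[0.0, 0.898, -0.001, -211.8, -0.7, -48.8]
```

View pics/k.png

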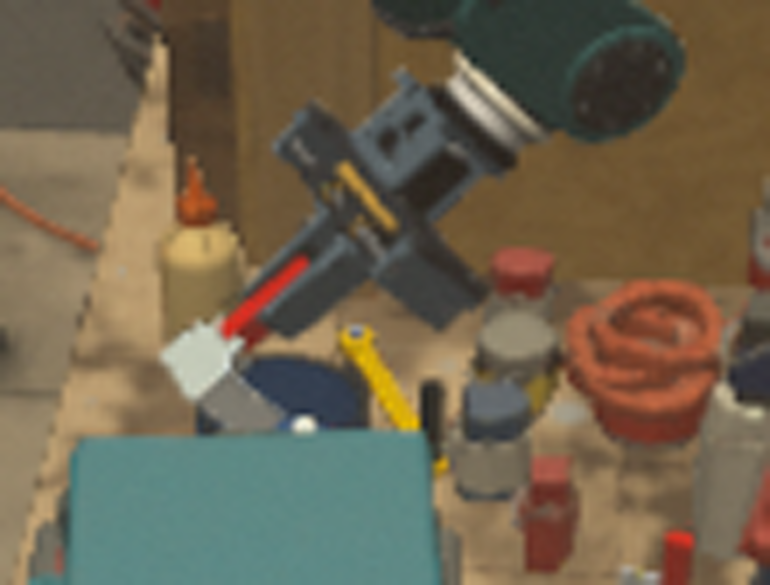

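A white chip shows at (305,425), at or in the bowl. Withdraw and check from the top camera.

Emit:
arm_command(
  deltas=[
    [0, 0.1, 0, -18, 0, 4, -1],
    [0, 0.2, 0, -37, 0, 9, -1],
    [0, 0.3, 0, -56, 0, 13, -1],
    [0, 0.43, 0, -77, 0, 13, -1],
    [0, 0.56, 0, -98, 0, 12, -1],
    [0, 0.7, 0, -119, 0, 12, -1],
    [0, 0.8, 0, -165, 0, -18, -1],
    [0, 0.9, 0, -212, 0, -49, -1],
    [0, 0.9, 0, -212, 0, -49, -1],
  ],
)

```text
t: 27.88
tool_pos: [0.3683, 0.2613, 0.4116]
eef_rot: [3.142, -0.01, 0.5]
ft_force: [-0.5, -0.6, -2.7]
opening: 0.176
gripper_force: 45.0
```

```bash
python3 - <<'E'
from h import *
delta((.60,.0,.43,np.pi,0,1.0),(.5,-.35,.42,np.pi,0,1.5))
for z in(.03,.08,.1): print(ray("scene",233.5,145.4,z))
E
```

```text
now [0.3683 0.2613 0.4116] [ 3.142 -0.01   0.5  ] j [ 0.57 -0.18  2.12 -0.    1.19  1.64] open 0.176 t 27.875
[0.003, -0.01, -0.5, 78.1, 340.4, -17.6]
[0.005, -0.009, -1.0, -177.5, 599.6, -10.2]
[0.4198 0.3193 0.03  ]
[0.4268 0.2609 0.08  ]
[0.4296 0.2376 0.1   ]
```

Emit:
arm_command(
  deltas=[
    [0, 0, -0.08, 13, 57, -3, -1],
    [0, 0, -0.16, 26, 114, -6, -1],
    [0, 0, -0.25, 39, 170, -9, -1],
    [0, 0, -0.33, 52, 227, -12, -1],
    [0, 0, -0.41, 65, 284, -15, -1],
    [0, 0, -0.5, 78, 340, -18, -1],
    [0, 0, -0.59, 35, 384, -17, -1],
    [0, 0, -0.67, -8, 427, -16, -1],
    [0, 0, -0.75, -50, 470, -15, -1],
    [0, 0, -0.83, -92, 513, -13, -1],
    [0, 0, -0.92, -135, 556, -11, -1],
    [0, 0, -1.0, -177, 600, -10, -1],
    [0, 0, -1.0, -177, 600, -10, -1],
    [0, 0, -1.0, -177, 600, -10, -1],
  ],
)

```text
t: 29.62
tool_pos: [0.5001, -0.3499, 0.4158]
eef_rot: [-3.141, -0.001, 1.499]
ft_force: [-0.2, 0.3, -2.2]
opening: 0.172
gripper_force: 45.0
```

```bash
python3 - <<'E'
from h import *
delta((.4985,-.4656,.24,np.pi,0,1.501),(.4985,-.4656,.186,np.pi,0,1.501))
blobs("top",(150,170,215,220));blobs("scene",(195,100,250,165))
E
```

```text
now [ 0.5001 -0.3499  0.4158] [-3.141e+00 -1.000e-03  1.499e+00] j [-0.65  0.11  1.83  0.    1.2  -0.58] open 0.172 t 29.625
[-0.001, -0.001, -0.002, -115.7, 6.8, 175.7]
[-0.001, -0.001, -0.002, -115.8, 6.9, 229.7]
18 [172.1 197.2] [0.4231 0.3145]
12 [182.5 200.5] [0.4088 0.2654]
```

Three chips are in the bowl (two blobs, one double). Now the second bay.

Emit:
arm_command(
  deltas=[
    [0, 0, 0, -60, 3, 30, -1],
    [0, 0, 0, -116, 7, 80, -1],
    [0, 0, 0, -116, 7, 135, -1],
    [0, 0, 0, -116, 7, 180, -1],
    [0, 0, 0, -116, 7, 215, -1],
    [0, 0, 0, -116, 7, 230, -1],
    [0, 0, 0, -116, 7, 238, -1],
    [0, 0, 0, -116, 7, 244, -1],
    [0, 0, 0, -116, 7, 244, -1],
  ],
)

```text
t: 30.85
tool_pos: [0.4997, -0.4665, 0.1737]
eef_rot: [3.14, 0.0, 1.5]
ft_force: [-2.4, 0.9, -2.3]
opening: 0.174
gripper_force: 45.0
```

Emit:
arm_command(
  deltas=[
    [0, 0, 0, 0, 2.5, 0, -1],
    [0, 0, 0, 0, 2.5, 0, -1],
    [0, 0, 0, 0, 2.5, 0, -1],
  ],
)

```text
t: 31.22
tool_pos: [0.5009, -0.4668, 0.1738]
eef_rot: [-3.14, -0.0, 1.501]
ft_force: [-12.5, -1.7, 1.5]
opening: 0.171
gripper_force: 45.0
```

Emit:
arm_command(
  deltas=[
    [0, 0, 0, 0, -2.5, 0, -1],
    [0, 0, 0, 0, -5, 0, -1],
    [0, 0, 0, 0, -5, 0, -1],
    [0, 0, 0, 0, -5, 0, -1],
  ],
)

```text
t: 31.72
tool_pos: [0.4973, -0.4664, 0.1734]
eef_rot: [3.14, 0.0, 1.5]
ft_force: [0.7, -0.2, -1.7]
opening: 0.17
gripper_force: 45.0
```

Emit:
arm_command(
  deltas=[
    [0, 0, 0, 0, 0, 8, -1],
    [0, 0, 0, 0, 0, 15, -1],
    [0, 0, 0, 0, 0, 20, -1],
    [0, 0, 0, 0, 0, 22.5, -1],
    [0, 0, 0, 0, 0, 22.9, -1],
    [0, 0, 0, 0, 0, 22.9, -1],
  ],
)

```text
t: 32.48
tool_pos: [0.4971, -0.4673, 0.1515]
eef_rot: [3.14, 0.001, 1.5]
ft_force: [-5.8, -3.8, 14.5]
opening: 0.177
gripper_force: 45.0
```

Emit:
arm_command(
  deltas=[
    [0, 0, 0, 7, -0.3, -0.5, -1],
    [0, 0, 0, 14, -0.3, -0.5, -1],
    [0, 0, 0, 21, -0.3, -0.5, -1],
    [0, 0, 0, 28, -0.3, -0.5, -1],
    [0, 0, 0, 35, -0.3, -0.5, -1],
    [0, 0, 0, 42, -0.3, -0.5, -1],
    [0, 0, 0, 49, -0.3, -0.5, -1],
    [0, 0, 0, 56, -0.3, -0.5, -1],
    [0, 0, 0, 63, -0.3, -0.5, -1],
    [0, 0, 0, 70, -0.3, -0.5, -1],
    [0, 0, 0, 70, -0.3, -0.5, -1],
  ],
)

```text
t: 33.85
tool_pos: [0.5026, -0.3968, 0.1516]
eef_rot: [3.139, 0.001, 1.5]
ft_force: [0.8, -0.8, 6.6]
opening: 0.173
gripper_force: 45.0
```

Emit:
arm_command(
  deltas=[
    [0, 0, 0, 3, 0, 0, -1],
    [0, 0, 0, 6, 0, 0, -1],
    [0, 0, 0, 9, 0, 0, -1],
    [0, 0, 0, 12, 0, 0, -1],
    [0, 0, 0, 12, 0, 0, -1],
  ],
)

```text
t: 34.48
tool_pos: [0.5034, -0.3853, 0.1517]
eef_rot: [3.138, 0.002, 1.5]
ft_force: [0.7, -3.5, 6.3]
opening: 0.172
gripper_force: 45.0
```

Emit:
arm_command(
  deltas=[
    [0, 0, 0, 2, 0, 0, -1],
    [0, 0, 0, 4, 0, 0, -1],
    [0, 0, 0, 6, 0, 0, -1],
    [0, 0, 0, 6, 0, 0, -1],
  ],
)

```text
t: 34.98
tool_pos: [0.5039, -0.3793, 0.1517]
eef_rot: [3.138, 0.002, 1.5]
ft_force: [0.7, -4.1, 6.6]
opening: 0.171
gripper_force: 45.0
```

Emit:
arm_command(
  deltas=[
    [0, 0, 0, 2, 0, 0, -1],
    [0, 0, 0, 4, 0, 0, -1],
    [0, 0, 0, 6, 0, 0, -1],
    [0, 0, 0, 6, 0, 0, -1],
  ],
)

```text
t: 35.48
tool_pos: [0.5043, -0.3739, 0.1518]
eef_rot: [3.138, 0.003, 1.501]
ft_force: [-1.3, -7.9, 6.7]
opening: 0.175
gripper_force: 45.0
```

Emit:
arm_command(
  deltas=[
    [0, 0, 0, 2, 0, 0, -1],
    [0, 0, 0, 4, 0, 0, -1],
    [0, 0, 0, 6, 0, 0, -1],
    [0, 0, 0, 6, 0, 0, -1],
  ],
)

```text
t: 35.98
tool_pos: [0.505, -0.3696, 0.1533]
eef_rot: [3.137, 0.006, 1.501]
ft_force: [-9.2, -18.4, 19.7]
opening: 0.173
gripper_force: 45.0
```

Against the wall. Tilt the mouth up about the back edge and lift.

Emit:
arm_command(
  deltas=[
    [0, 0, 0, -2, 0, 0, -1],
    [0, 0.05, 0, -9, 0, -0.5, -1],
    [0, 0.1, 0, -16, 0, -1, -1],
    [0, 0.15, 0, -23, 0, -1, -1],
    [0, 0.2, 0, -30, 0, -0.5, -1],
    [0, 0.25, 0, -37, 0, 0, -1],
    [0, 0.3, 0, -44, 0, 1, -1],
    [0, 0.3, 0, -44, 0, 1, -1],
    [0, 0.3, 0, -44, 0, -10, -1],
    [0, 0.3, 0, -44, 0, -35, -1],
    [0, 0.3, 0, -44, 0, -65, -1],
    [0, 0.3, 0, -44, 0, -100, -1],
    [0, 0.3, 0, -44, 0, -150, -1],
    [0, 0.3, 0, -44, 0, -210, -1],
    [0, 0.3, 0, -44, 0, -270, -1],
    [0, 0.3, 0, -44, 0, -270, -1],
  ],
)

```text
t: 37.98
tool_pos: [0.5014, -0.4105, 0.4262]
eef_rot: [3.135, -0.294, 1.502]
ft_force: [-0.2, -0.4, -2.8]
opening: 0.169
gripper_force: 45.0
```

```bash
python3 - <<'E'
from h import *
delta((.58,-.25,.43,np.pi,-.3,1.0),(.6,-.05,.43,np.pi,-.3,.6))
blobs();blobs("scene",(185,235,270,330))
E
```

```text
now [ 0.5014 -0.4105  0.4262] [ 3.135 -0.294  1.502] j [-0.79  0.23  1.69  0.23  1.42 -0.78] open 0.169 t 37.975
[-0.14, 0.004, 0.48, 159.5, 67.1, 44.8]
[-0.257, 0.002, 0.862, 351.8, 72.9, 103.1]
104 [323.6 169.2] [ 0.5732 -0.385 ]
```

Emit:
arm_command(
  deltas=[
    [-0.03, 0, 0.1, 32, 13, 9, -1],
    [-0.06, 0, 0.2, 64, 27, 18, -1],
    [-0.09, 0, 0.3, 96, 40, 27, -1],
    [-0.12, 0, 0.4, 128, 54, 36, -1],
    [-0.14, 0.003, 0.48, 160, 67, 45, -1],
    [-0.17, 0.003, 0.56, 198, 68, 57, -1],
    [-0.19, 0.003, 0.63, 236, 69, 69, -1],
    [-0.21, 0.003, 0.71, 275, 70, 80, -1],
    [-0.24, 0.003, 0.79, 313, 72, 92, -1],
    [-0.257, 0.003, 0.862, 352, 73, 103, -1],
    [-0.257, 0.003, 0.862, 352, 73, 103, -1],
  ],
)

```text
t: 39.45
tool_pos: [0.5984, -0.0472, 0.4243]
eef_rot: [-3.13, -0.297, 0.599]
ft_force: [-0.5, 0.2, -2.5]
opening: 0.172
gripper_force: 45.0
```

```bash
python3 - <<'E'
from h import *
blobs();blobs("scene",(185,235,270,330))
delta(pour(.5,-.05,.02,.24))
a=vision.snapshot("top")[100:220,190:390];cv2.imwrite('pics/m.png',cv2.resize(a,None,fx=4,fy=4,interpolation=cv2.INTER_CUBIC)[:,:,::-1])
E
```

```text
4 [334.5 176. ] [ 0.5422 -0.4356]
now [ 0.5987 -0.0493  0.4248] [-3.131 -0.297  0.599] j [-0.19  0.02  1.93  0.26  1.    0.66] open 0.173 t 39.55
[-0.028, -0.247, 0.099, -33.9, -387.1, 36.6]
```

View pics/m.png

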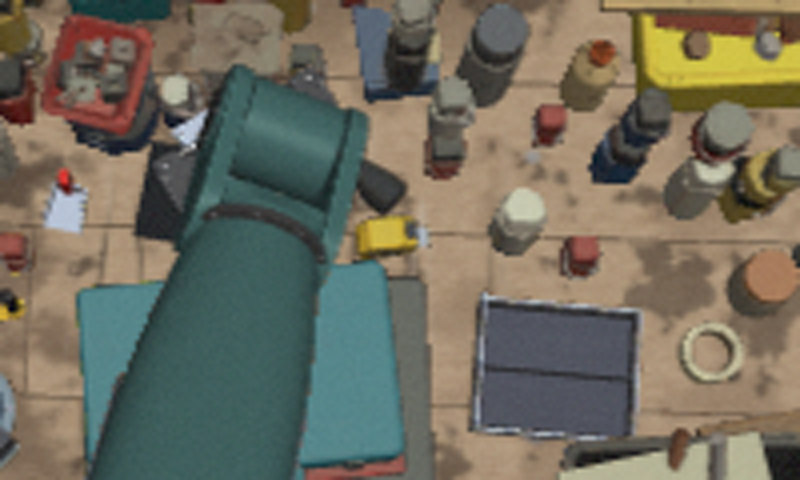

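The tray (480–640, 300–435) is empty. Second pour, same path.

Emit:
arm_command(
  deltas=[
    [0, -0.02, 0.01, -3, -25, 3, -1],
    [0, -0.04, 0.02, -6, -60, 6, -1],
    [-0.01, -0.06, 0.03, -9, -100, 9, -1],
    [-0.01, -0.08, 0.04, -12, -140, 13, -1],
    [-0.01, -0.11, 0.05, -16, -180, 17, -1],
    [-0.01, -0.14, 0.06, -20, -220, 21, -1],
    [-0.02, -0.17, 0.07, -23, -260, 25, -1],
    [-0.02, -0.2, 0.08, -27, -300, 29, -1],
    [-0.02, -0.23, 0.09, -31, -340, 33, -1],
    [-0.028, -0.247, 0.099, -34, -370, 36, -1],
    [-0.028, -0.247, 0.099, -34, -387, 37, -1],
    [-0.028, -0.247, 0.099, -34, -387, 37, -1],
  ],
)

```text
t: 41.1
tool_pos: [0.3625, 0.2577, 0.384]
eef_rot: [3.14, -0.051, 0.499]
ft_force: [0.5, -0.7, -1.2]
opening: 0.174
gripper_force: 45.0
```

```bash
python3 - <<'E'
from h import *
delta(*[pour(.5,*q) for q in[(0,.005,.12),(.3,-.015,.09),(.6,-.025,.075),(.9,-.025,.07)]])
E
```

```text
now [0.3625 0.2577 0.384 ] [ 3.14  -0.051  0.499] j [ 0.57 -0.18  2.17 -0.01  1.1   1.64] open 0.174 t 41.1
[0.002, -0.051, -0.001, -14.6, -0.8, 116.4]
[0.001, -0.351, -0.001, 10.6, -0.9, 135.9]
[0.001, -0.651, -0.001, 47.3, -1.0, 155.2]
[0.001, -0.951, -0.002, 90.9, -1.0, 178.9]
```

Emit:
arm_command(
  deltas=[
    [0, -0.05, 0, -3, 0, 28, -1],
    [0, -0.05, 0, -6, 0, 57, -1],
    [0, -0.05, 0, -10, 0, 88, -1],
    [0, -0.05, 0, -14, 0, 117, -1],
    [0, -0.12, 0, -5, 0, 124, -1],
    [0, -0.2, 0, 3, 0, 130, -1],
    [0, -0.28, 0, 7, 0, 133, -1],
    [0, -0.35, 0, 11, 0, 136, -1],
    [0, -0.43, 0, 18, 0, 141, -1],
    [0, -0.5, 0, 25, 0, 146, -1],
    [0, -0.57, 0, 36, 0, 151, -1],
    [0, -0.65, 0, 48, 0, 156, -1],
    [0, -0.72, 0, 59, 0, 162, -1],
    [0, -0.8, 0, 70, 0, 168, -1],
    [0, -0.88, 0, 81, 0, 174, -1],
    [0, -0.95, 0, 91, 0, 179, -1],
    [0, -0.95, 0, 91, 0, 179, -1],
    [0, -0.95, 0, 91, 0, 179, -1],
    [0, -0.95, 0, 91, 0, 179, -1],
  ],
)

```text
t: 43.48
tool_pos: [0.4519, 0.3042, 0.211]
eef_rot: [3.141, 0.899, 0.496]
ft_force: [-0.7, 1.0, 9.2]
opening: 0.172
gripper_force: 45.0
```

Emit:
arm_command(
  deltas=[
    [0, 0.1, 0, -18, 0, 4, -1],
    [0, 0.2, 0, -37, 0, 9, -1],
    [0, 0.3, 0, -56, 0, 13, -1],
    [0, 0.43, 0, -77, 0, 13, -1],
    [0, 0.56, 0, -98, 0, 12, -1],
    [0, 0.7, 0, -119, 0, 12, -1],
    [0, 0.8, 0, -165, 0, -18, -1],
    [0, 0.9, 0, -212, 0, -49, -1],
    [0, 0.9, 0, -212, 0, -49, -1],
  ],
)

```text
t: 44.6
tool_pos: [0.3695, 0.2602, 0.4111]
eef_rot: [3.141, -0.011, 0.497]
ft_force: [-0.3, -0.6, -2.2]
opening: 0.17
gripper_force: 45.0
```

```bash
python3 - <<'E'
from h import *
delta((.652,.041,.43,np.pi,0,-.47))
E
```

```text
now [0.3695 0.2602 0.4111] [ 3.141 -0.011  0.497] j [ 0.56 -0.18  2.12 -0.    1.19  1.64] open 0.17 t 44.6
[-0.004, -0.011, 0.967, 144.0, 327.5, -17.0]
```

Emit:
arm_command(
  deltas=[
    [0, 0, 0.12, 18, 41, -2, -1],
    [0, 0, 0.24, 36, 82, -4, -1],
    [0, 0, 0.36, 54, 123, -6, -1],
    [0, 0, 0.48, 72, 164, -8, -1],
    [0, 0, 0.6, 90, 205, -10, -1],
    [0, 0, 0.72, 108, 246, -12, -1],
    [0, 0, 0.84, 126, 287, -15, -1],
    [0, -0.01, 0.967, 144, 328, -17, -1],
    [0, -0.01, 0.967, 144, 328, -17, -1],
    [0, -0.01, 0.967, 144, 328, -17, -1],
  ],
)

```text
t: 45.85
tool_pos: [0.6512, 0.0406, 0.4227]
eef_rot: [3.137, 0.009, -0.469]
ft_force: [-0.3, 0.3, -2.7]
opening: 0.172
gripper_force: 45.0
```

```bash
python3 - <<'E'
from h import *
blobs("top",(150,170,215,220));
delta((.652,.041,.17,np.pi,0,-.47),(.652,.041,.154,np.pi,0,-.47))
a=vision.snapshot("top")[165:220,145:225];b=vision.snapshot("scene")[80:180,190:300]
a=cv2.resize(a,(640,440),interpolation=cv2.INTER_CUBIC)
cv2.imwrite('pics/n.png',a[:,:,::-1])
E
```

```text
31 [172.7 197.8] [0.4202 0.3113]
10 [183.2 196. ] [0.4298 0.2633]
10 [182.9 200.2] [0.4102 0.2636]
9 [179. 201.] [0.406  0.2814]
10 [171.  205.8] [0.3828 0.3168]
now [0.6509 0.0411 0.4232] [ 3.137  0.008 -0.468] j [ 0.03  0.18  1.74 -0.    1.23  2.07] open 0.172 t 45.9
[0.005, 0.008, 0.002, 3.1, -1.6, 253.2]
[0.005, 0.008, 0.002, 3.2, -1.6, 269.2]
```

View pics/n.png

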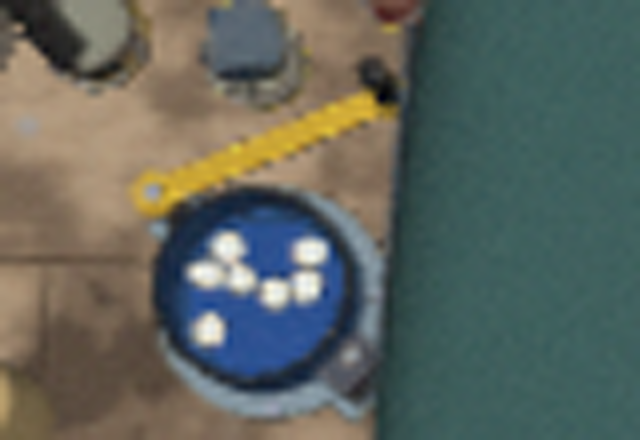

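All seven chips are in the bowl. Set the scoop back on its mat.

Emit:
arm_command(
  deltas=[
    [0, 0.008, 0, 3, -1.5, 60, -1],
    [0, 0.008, 0, 3, -1.5, 120, -1],
    [0, 0.008, 0, 3, -1.5, 180, -1],
    [0, 0.008, 0, 3, -1.5, 220, -1],
    [0, 0.008, 0, 3, -1.5, 245, -1],
    [0, 0.008, 0, 3, -1.5, 258, -1],
    [0, 0.008, 0, 3, -1.5, 265, -1],
    [0, 0.008, 0, 3, -1.5, 270, -1],
    [0, 0.008, 0, 3, -1.5, 270.5, -1],
    [0, 0.008, 0, 3, -1.5, 270.5, -1],
  ],
)

```text
t: 47.25
tool_pos: [0.6531, 0.0413, 0.1546]
eef_rot: [3.138, -0.003, -0.469]
ft_force: [-0.3, -0.8, -1.8]
opening: 0.174
gripper_force: 45.0
```

Emit:
arm_command(
  deltas=[
    [0, 0, 0, 0, 0, 1.5, -1],
    [0, 0, 0, 0, 0, 2.8, -1],
    [0, 0, 0, 0, 0, 2.8, -1],
  ],
)

```text
t: 47.62
tool_pos: [0.6534, 0.0414, 0.1537]
eef_rot: [3.138, -0.002, -0.469]
ft_force: [-14.6, 0.8, 30.3]
opening: 0.171
gripper_force: 45.0
```

Emit:
arm_command(
  deltas=[
    [0, 0, 0, 0, 0, -1.2, -1],
    [0, 0, 0, 0, 0, -1.2, -0.5],
    [0, 0, 0, 0, 0, -1.2, -0.2],
    [0, 0, 0, 0, 0, -1.2, 0],
    [0, 0, 0, 0, 0, -1.2, 0.1],
    [0, 0, 0, 0, 0, -1.2, 0.1],
    [0, 0, 0, 0, 0, -1.2, 0.1],
    [0, 0, 0, 0, 0, -30, 0.1],
    [0, 0, 0, 0, 0, -80, 0.1],
    [0, 0, 0, 0, 0, -140, 0.1],
    [0, 0, 0, 0, 0, -200, 0.1],
    [0, 0, 0, 0, 0, -200, 0.1],
  ],
)

```text
t: 49.12
tool_pos: [0.6546, 0.0422, 0.3567]
eef_rot: [-3.141, -0.009, -0.469]
ft_force: [-0.1, -0.1, -0.8]
opening: 0.549
gripper_force: 0.0
```

```bash
python3 - <<'E'
from h import *
P=np.pi
delta((.5096,.2085,.35,P,0,2.02),(.5096,.2085,.30,P,0,2.02))
E
```

```text
now [0.6546 0.0422 0.3567] [-3.141 -0.009 -0.469] j [ 0.03  0.24  1.79 -0.    1.1   2.07] open 0.549 t 49.125
[0.011, -0.004, -2.489, -204.5, -82.9, 4.9]
[0.011, -0.004, -2.489, -205.0, -82.8, 54.9]
```

Emit:
arm_command(
  deltas=[
    [0, 0, -0.18, -20, -8, 0, 0.5],
    [0, 0, -0.36, -40, -16, 0, 0.5],
    [0, 0, -0.54, -60, -24, 0, 0.5],
    [0, 0, -0.72, -80, -32, 0, 0.5],
    [0, 0, -0.9, -100, -40, 0, 0.5],
    [0, 0, -1.08, -120, -48, 0, 0.5],
    [0, 0, -1.26, -140, -56, 0, 0.5],
    [0, 0, -1.44, -160, -65, 0, 0.5],
    [0, 0, -1.62, -180, -73, 0, 0.5],
    [0, 0, -1.8, -204, -83, 0, 0.5],
    [0, 0, -1.98, -204, -83, 0, 0.5],
    [0, 0, -2.16, -204, -83, 0, 0.5],
    [0.01, 0, -2.34, -204, -83, 0, 0.5],
    [0.011, -0.004, -2.489, -204.5, -83, 5, 0.5],
    [0.011, -0.004, -2.489, -204.5, -83, 5, 0.5],
    [0.011, -0.004, -2.489, -204.5, -83, 5, 0.5],
  ],
)

```text
t: 51.12
tool_pos: [0.5078, 0.2085, 0.3452]
eef_rot: [-3.134, -0.003, 2.017]
ft_force: [0.0, -0.8, -0.6]
opening: 0.748
gripper_force: 0.0
```

```bash
python3 - <<'E'
from h import *
P=np.pi
delta((.5096,.2085,.212,P,0,2.02))
im=vision.snapshot("top"); a=cv2.resize(im[120:190,215:275],None,fx=6,fy=6,interpolation=cv2.INTER_CUBIC)
im=vision.snapshot("scene"); b=cv2.resize(im[140:215,250:320],None,fx=5.6,fy=5.6,interpolation=cv2.INTER_CUBIC)
cv2.imwrite('pics/o.png',np.hstack([a,b])[:,:,::-1])
E
```

```text
now [0.5078 0.2085 0.3452] [-3.134e+00 -3.000e-03  2.017e+00] j [ 0.35  0.08  2.    0.    1.07 -0.1 ] open 0.748 t 51.125
[-0.008, -0.003, -0.003, -1.2, 2.7, 133.2]
```

View pics/o.png

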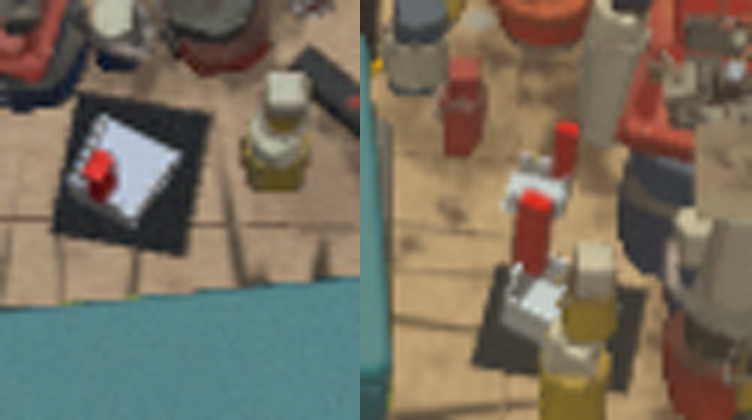

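Scoop stands upright on the mat (top view mat centre 133,174; scoop centre ≈121,168). Now pinch the knob.

Emit:
arm_command(
  deltas=[
    [0, 0, 0, -1, 2.5, 50, 0.5],
    [0, 0, 0, -1, 2.5, 100, 0.5],
    [0, 0, 0, -1, 2.5, 125, 0.5],
    [0, 0, 0, -1, 2.5, 133, 0.5],
    [0, 0, 0, -1, 2.5, 133, 0.5],
    [0, 0, 0, -1, 2.5, 133, -1],
    [0, 0, 0, -1, 2.5, 133, -1],
    [0, 0, 0, -1, 2.5, 133, -1],
    [0, 0, 0, -1, 2.5, 133, -1],
    [0, 0, 0, -1, 2.5, 133, -1],
    [0, 0, 0, -1, 2.5, 133, -1],
    [0, 0, 0, -1, 2.5, 133, -1],
    [0, 0, 0, -1, 2.5, 133, -1],
  ],
  newtons=25,
)

```text
t: 52.85
tool_pos: [0.5096, 0.2087, 0.2125]
eef_rot: [-3.134, -0.003, 2.02]
ft_force: [0.5, -0.0, 0.6]
opening: 0.165
gripper_force: 25.0
```

```bash
python3 - <<'E'
from h import *
s=arm.read_state();print(s["ft_force"],s["gripper_force"])
h=np.array([.4502,.3346]); a0=np.arctan2(-.1064,-.0913)
delta(*[(h[0]+.1402*np.cos(a0+d),h[1]+.1402*np.sin(a0+d),.212,np.pi,0,.868+d) for d in(1.0,.85,.7,.55,.4,.25,.1,0,-.03)])
E
```

```text
[ 0.45258991 -0.04961521  0.58062822] 24.999733865261078
now [0.5096 0.2087 0.2125] [-3.134e+00 -3.000e-03  2.020e+00] j [ 0.35  0.26  2.07  0.    0.82 -0.11] open 0.165 t 52.85
[-0.008, -0.003, 0.152, 0.8, -20.9, 0.7]
[-0.008, -0.002, 0.302, 5.6, -41.4, 0.9]
[-0.008, -0.001, 0.452, 13.5, -60.8, 1.0]
[-0.008, -0.001, 0.602, 24.2, -78.9, 1.2]
[-0.008, -0.0, 0.752, 37.4, -95.2, 1.4]
[-0.008, 0.0, 0.902, 53.0, -109.3, 1.5]
[-0.008, 0.001, 1.052, 70.5, -121.0, 1.6]
[-0.008, 0.001, 1.152, 83.0, -127.2, 1.7]
[-0.008, 0.002, 1.182, 86.9, -128.9, 1.8]
```

Emit:
arm_command(
  deltas=[
    [0, 0, 0.152, 0.8, -20.9, 0.5, -1],
    [0, 0, 0.302, 5.6, -41.4, 0.5, -1],
    [0, 0, 0.452, 13.5, -60.8, 0.5, -1],
    [0, 0, 0.602, 24.2, -78.9, 0.5, -1],
    [0, 0, 0.752, 37.4, -95.2, 0.5, -1],
    [0, 0, 0.902, 53, -109.3, 0.5, -1],
    [0, 0, 1.052, 70.5, -121, 0.5, -1],
    [0, 0, 1.152, 83, -127.2, 0.5, -1],
    [0, 0, 1.172, 85.5, -128.3, 0.5, -1],
    [0, 0, 1.172, 85.5, -128.3, 0.5, -1],
  ],
)

```text
t: 54.1
tool_pos: [0.3565, 0.2302, 0.2129]
eef_rot: [-3.136, 0.005, 0.848]
ft_force: [1.7, 3.5, -11.3]
opening: 0.167
gripper_force: 25.0
```

Emit:
arm_command(
  deltas=[
    [0, 0, 0.012, 0, -1.5, 0, -1],
    [0, 0, 0.025, 0, -3, 0, -1],
    [0, 0, 0.025, 0, -3, 0, -1],
  ],
)

```text
t: 54.48
tool_pos: [0.3555, 0.2313, 0.2131]
eef_rot: [-3.139, 0.005, 0.824]
ft_force: [17.0, -10.6, -18.0]
opening: 0.173
gripper_force: 25.0
```

Stop reached at ~20 N tangential. Release and lift.

Emit:
arm_command(
  deltas=[
    [0, 0, 0.025, 0, -3, 0, -0.5],
    [0, 0, 0.025, 0, -3, 0, 0],
    [0, 0, 0.025, 0, -3, 0, 0.4],
    [0, 0, 0.025, 0, -3, 0, 0.4],
    [0, 0, 0.025, 0, -3, 0, 0.4],
    [0, 0, 0.025, 0, -3, 0, 0.4],
    [0, 0, 0.025, 10, -3, -40, 0.4],
    [0, 0, 0.025, 20, -3, -100, 0.4],
    [0, 0, 0.025, 40, -3, -160, 0.4],
    [0, 0, 0.025, 60, -3, -200, 0.4],
    [0, 0, 0.025, 60, -3, -200, 0.4],
  ],
)

```text
t: 55.85
tool_pos: [0.3962, 0.2792, 0.4161]
eef_rot: [-3.137, 0.001, 0.799]
ft_force: [0.3, -0.2, -0.7]
opening: 0.702
gripper_force: 0.0
```

```bash
python3 - <<'E'
from h import *
P=np.pi
delta((.6,-.02,.42,P,0,.84),(.5,-.4,.42,P,0,.6))
E
```

```text
now [0.3962 0.2792 0.4161] [-3.137e+00  1.000e-03  7.990e-01] j [ 0.56 -0.11  2.06  0.    1.2   1.33] open 0.702 t 55.85
[-0.004, 0.001, -0.041, -72.1, 354.8, -5.4]
[-0.004, 0.001, 0.199, -414.1, 548.3, -6.0]
```

Emit:
arm_command(
  deltas=[
    [0, 0, 0, -12, 60, -5, 0.4],
    [0, 0, 0, -24, 120, -5, 0.4],
    [0, 0, 0, -36, 180, -5, 0.4],
    [0, 0, 0, -48, 240, -5, 0.4],
    [0, 0, 0, -60, 300, -5, 0.4],
    [0, 0, 0, -72, 355, -5, 0.4],
    [0, 0, 0.03, -129, 387, -5, 0.4],
    [0, 0, 0.06, -186, 419, -5, 0.4],
    [0, 0, 0.1, -243, 451, -5, 0.4],
    [0, 0, 0.13, -300, 483, -5, 0.4],
    [0, 0, 0.16, -357, 516, -5, 0.4],
    [0, 0, 0.2, -414, 548, -5, 0.4],
    [0, 0, 0.2, -414, 548, -5, 0.4],
    [0, 0, 0.2, -414, 548, -5, 0.4],
  ],
)

```text
t: 57.6
tool_pos: [0.4976, -0.4012, 0.4161]
eef_rot: [-3.136, 0.007, 0.597]
ft_force: [-0.4, 1.0, -0.4]
opening: 0.702
gripper_force: 0.0
```

```bash
python3 - <<'E'
from h import *
im=vision.snapshot("top")
old=cv2.resize(cv2.imread('pics/a.png')[:,:,::-1],(128,90),interpolation=cv2.INTER_AREA); new=im[130:220,130:258]
def bar(q):
    h=cv2.cvtColor(np.ascontiguousarray(q),cv2.COLOR_RGB2HSV); m=(h[...,0]>18)&(h[...,0]<32)&(h[...,1]>150)&(h[...,2]>140)
    m[:52]=0;m[:,:28]=0;m[:,66:]=0
    y,x=np.nonzero(m); vx,vy,cx,cy=cv2.fitLine(np.c_[x,y].astype(np.float32),cv2.DIST_L2,0,.01,.01).ravel(); return len(x),np.arctan2(vy,vx),cx,cy
def red(q):
    q=q.astype(int);m=(q[...,0]>170)&(q[...,1]<70)&(q[...,2]<70); m[:,:90]=0; m[:10]=0; y,x=np.nonzero(m); return x.mean(),y.mean(),len(x)
print(bar(old),bar(new)); print(red(old),red(new))
blobs("top",(150,170,215,220)); s=arm.read_state(); print(s["t"],s["tool_pos"],s["ft_force"])
E
```

```text
(85, np.float32(0.7631746), np.float32(42.67059), np.float32(67.17647)) (90, np.float32(0.7654867), np.float32(42.755554), np.float32(67.27778))
(np.float64(101.88888888888889), np.float64(15.666666666666666), 9) (np.float64(100.76923076923077), np.float64(17.23076923076923), 13)
10 [183.2 196. ] [0.4298 0.2633]
7 [170. 199.] [0.4143 0.3234]
10 [182.9 200.2] [0.4102 0.2636]
10 [171.  205.8] [0.3828 0.3168]
57.7 [ 0.49840238 -0.39976992  0.41667282] [ 0.16953844 -0.40549471 -0.12134793]
```

Bar angle matches its starting shut pose within 0.003 rad, the scoop is on the mat, and the chips are still in the bowl. Hand in.

```bash
python3 -c "
from rig import arm
print(arm.sign_off())"
```

```text
the job is handed in; nothing more can be done
None
```

The job is handed in: all seven chips are in the tumbler bowl, the keeper bar is shut home, and the scoop stands on its mat; I kept clear of the bystanders but did not measure them at the end.

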